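# Close the drinks canister with its cam-lever cap

### The job

Close the drinks canister with its two-lever cam cap: put the cap over the grooved adaptor on top and press it down firmly, but without forcing, until its rim is bedded on the washer, then swing the two cam levers fully down, one after the other. Let go and leave the other things on the table where they are.

Things in the scene. Friction and masses are not known exactly. Their poses are not given: they have to be found in the camera images.
- canister: Low round stainless drinks canister, fixed and upright on the table, 176 mm across, top at z 102 mm, with a tap low on its front and two side handles (224 mm over the handles). A 39 mm neck pipe rises from its middle to a collar and the grooved adaptor. Origin: centre of the underside, z up.
- collar (a point): On the adaptor's axis at the collar's upper face, z 158 mm (collar 62 mm across). On it lies a red flat washer whose upper face stands 3.8 to 10 mm above this point: it differs from washer to washer and is not measured, so feel for it. The washer is stiff (yields only above 50 N); the cams squeeze it down later.
- adaptor_top (a point): On the adaptor's vertical axis at the upper end of its lip, z 205 mm. Lip: 48 mm across, underside at z 193, bevelled above z 201 to 41 mm; below it the cam groove, 33 mm across, and from z 174 to the collar a 48 mm land. A black rubber seal plug, 32 mm across, stands 14 mm out of the mouth (top at z 219 mm) and slides down into it against about 5 N of friction.
- cam_cap: Loose aluminium cam cap, 0.28 to 0.4 kg: skirt 64 mm across, 52 mm tall, bore 50 mm (1.1 mm clearance all round over the lip), open below, hexagon boss on top, a brass lever on either side. It starts upright on its rim, levers up, and may be put on at any yaw. Origin: centre of the rim (underside), z up; lever_a is hinged on its +y side, lever_b on its -y side.
- cap_roof (a point): On the cap's axis at the inner roof, 45 mm above the rim. The roof meets the seal plug when the rim is still 6 to 12 mm above the washer; from there the cap must be pushed, against the plug, until the rim meets the washer. Bed it there with a steady push of 20 to 30 N (the cap's weight counts); more than 32 N is forcing, less than 18 N leaves it unbedded.
- cap_boss (a point): Grip point on the cap's hexagon boss, on the cap's axis 72 mm above the rim. The boss is 34 mm over flats, 39 mm over corners, and stands from 52 to 82 mm above the rim (fingertips must stay above 52 mm, the shoulder of the skirt); one pair of flats faces the cap's +x and -x. With the jaws closing along the cap's x the fingers pass between the levers.
- lever_a (a joint): Angle of the brass cam lever on the cap's +y side: 0 = shut (slants down and out, against its stop), 1.75 = fully open (its end 41 mm above the hinge). Starts at 1.55 to 1.74, stays where it is left (0.2 N m of friction). Its hinge axis is parallel to the cap's x, 32 mm from the cap's axis, 24 mm above the rim. Below about 0.6 rad the cam pulls and it turns stiffer, to some 6 to 12 N at its end.
- lever_b (a joint): The same for the brass lever on the cap's -y side: 0 = shut, 1.75 = fully open.
- lever_a_pad (a point): Middle of lever_a's broad end part, 58 mm from its hinge (shut: 34 mm farther out and 48 mm lower than the hinge). The lever is 5.5 mm thick and 20 mm wide there and runs on 18 mm to a rolled end 9 mm thick (shut: 39 mm out, 64 mm down).
- lever_b_pad (a point): The same point on lever_b.
- kitchen_timer: Black and white round kitchen timer, 64 mm across, 54 mm tall, loose; origin centre of the underside. It may have changed places with the cap. Leave it alone.
- kitchen_scale: Flat black kitchen scale, 145x200x20 mm, fixed; origin centre of the underside. Leave it alone.
- lemon_1: Lemon, 72x57x58 mm, loose on the scale; origin underneath. Leave it alone.
- lemon_2: Lemon, 67x54x54 mm, loose on the table at the back left; origin underneath. Leave it alone.
- mug_1: White mug with blue pattern, 82x114x91 mm, fixed, at the back right; origin underneath. Leave it alone.
- honey_jar: Honey jar with a red lid, 60 mm across, 85 mm tall, behind the canister; origin centre of the underside. Leave it alone.
- scissors: Black-handled scissors, 206x84x11 mm, lying at the front right. Leave them alone.
- wooden_spoon: Wooden spoon, 315x45x15 mm, lying on the left by the spice tray. Leave it alone.
Not all that is in view belongs to the job. Leave any green look-alike of the cam_cap alone.

How it is judged:
By the outcome, as a careful person would: the job done as asked, in the order asked, and still so for the second after the job is handed in, with the robot touching nothing.
It also fails if it takes over 72 s, if anything falls off the work surface, if the arm or the gripper's body presses on something with over 40 N, if the wrist force passes 120 N, or if a joint passes its speed limit or range.

### The arm

A 7-joint arm with a two-finger parallel gripper is mounted at the origin on the work surface; the furniture and walls round the work are solid. World frame = base frame: x ahead of the robot, y to its left, z up, the work surface at z = 0. Lengths are in m, angles in degrees, forces in N, time in s.
With the tool pointing down it reaches from about 0.425 to 0.875 m from the base axis. Payload 4.7 kg.
Tool frame: the origin (TCP) lies at the very end of the fingers, on their centre line; the grasp point (between the pads) lies 19 mm behind it; z points along the fingers, y is the direction in which the jaws open and shut (so a half turn about z gives the same grasp; the last joint's range is limited). The gripper opens to 87 mm and grips with 3 to 60 N. Pads are 19 mm wide; open, the fingers measure 117 mm over their backs; the gripper's body (75 mm by 190 mm) begins 51 mm behind the grasp point.
Start: joints at [77.928, 18.392, -4.016, 83.108, 1.295, 78.541, -3.26], TCP at [0.145, -0.634, 0.223] pointing down, gripper open.
Joint ranges: [-163.93, 163.93], [-17.29, 119.83], [-79.2, 71.16], [3.27, 140.29], [-89.18, 269.18], [5.43, 117.66], [-154.24, 154.24]. Speed limits (degrees/s): [147.25, 147.25, 180, 180, 180, 180, 180].

### API

Orientations are given as [roll, pitch, yaw] about the fixed x, y, z axes, in that order (R = Rz(yaw) Ry(pitch) Rx(roll)).
In Python, from cell import sensors, imaging, ticket gives the robot as it stands.
- The arm moves only by the tool carry_out, never from a script. Its argument "plan" is a list of rows, each an object of numbers: "fingers": the closure, from -1 (fully open) to 1 (shut); "dx", "dy", "dz": the shift along the tool's x, y, z normalised to -1 to 1, where 1 is 0.03 m; "rx", "ry", "rz": the turn, a rotation vector about the tool's x, y, z normalised to -1 to 1, where 1 is 10 degrees. A call has 1 to 12 rows; each row shifts and turns the commanded pose from where the row before left it, along the tool's axes as they then stand; what a row does not reach is not made up. A row lasts 1/8 s, in which the tool goes at most 62.5 mm and 10.7 degrees, less where a joint would pass 70% of its speed; a pose out of reach is approached as far as the arm can. A call with a number of a shift or a turn outside -1 to 1 is refused whole. A call with a gripper value outside its range is refused whole. The fingers move at their own pace and stop on an object; "force" is the grip in N (left out, the last holds). Time passes only in rows, so rows that do not move let the fingers close. It gives the time, the measured TCP pose, the force and the opening at its end, in the units of the state.
- sensors.get_obs(): the state, without advancing time (a new reading comes with each control period).
- imaging.read_camera(name): name is "scene" or "top"; returns a dict with "color" (480x640x3 uint8, red, green, blue), "mtx" (3x3 intrinsics, pixels), "extrinsics" (4x4, takes a point from world to camera coordinates). Camera axes: x right, y down, z forward; pixel columns grow to the right and rows downward; lengths in m; the calibration is good to about 2 mm. A picture is of the moment at which its call begins. There is no depth.
- ticket.sign_off(): hands the job in, once; it reports no verdict.
The state is a dict: "time_s": time; "qpos": joint angles; "joint_velocities": joint speeds; "effort": joint torques, N m; "tool_pos": TCP position; "tool_rot": TCP orientation; "force": force on the tool from outside, world axes, zero at the start; "wrist_torque": the same for the moment, N m; "grip_width": finger opening in m.
Only numpy, scipy, OpenCV 4.12 (cv2) and the standard library are available. Lean on these libraries where they do the work, as an engineer would, in place of code of your own. Each camera call takes 0.05 s, during which the arm holds its last target.

## Working session

There is one attempt and no reset: what is moved stays moved. The work goes in short steps, Python scripts to look and compute and a tool call to move; the robot and the scene stay as the last step left them, time stands still between calls to the robot, and variables do not carry over. Pictures are saved under pics/ and viewed, and the job is handed in when it is done.

Besides the shell and the picture viewer there is one more tool, called after "Request:" as name(argument=value, ...), one argument or row to a line, values as JSON. carry_out: Moves the arm, as the interface text tells. Scaled input: -1 to 1 covers 0.03 m each way for a shift and 10 degrees each way for a turn. Its arguments: {"type":"object","properties":{"plan":{"type":"array"},"force":{"type":"number"}},"required":["plan"]}

```bash
ls; mkdir -p pics; python3 - <<'E'
from cell import sensors, imaging
import cv2
print(sensors.get_obs())
for n in("scene","top"):
    c=imaging.read_camera(n); cv2.imwrite(f"pics/{n}0.png",c["color"][:,:,::-1]); print(n,c["mtx"],c["extrinsics"])
E
```

```text
pics
{'time_s': 0.0, 'qpos': array([77.92751957, 18.44046232, -4.01595029, 83.17529839,  1.2956833 ,
       78.5423692 , -3.26067076]), 'joint_velocities': array([-0.06406889, -0.05390491, -0.03515692, -0.06079637,  0.0176923 ,
        0.07609718, -0.05782926]), 'effort': array([ 5.84190111e-04, -4.91289711e+01, -4.03626384e-01, -3.12526560e+01,
       -6.39874907e-02,  4.38158121e-02,  1.78639871e-04]), 'tool_pos': array([ 0.14471828, -0.63310173,  0.22144223]), 'tool_rot': array([-1.79887157e+02,  6.39136332e-03,  1.28821083e+01]), 'force': array([-0.51106901,  0.36594674,  0.45866907]), 'wrist_torque': array([0.04817189, 0.02656928, 0.01702259]), 'grip_width': 0.08689746634926462}
scene [[614.06409047   0.         316.78069048]
 [  0.         614.06409047 244.14351626]
 [  0.           0.           1.        ]] [[-0.81159795 -0.58399472  0.01609138  0.35789597]
 [-0.2796158   0.3641132  -0.88838988  0.2391844 ]
 [ 0.51295592 -0.72551481 -0.45880768  1.34276425]
 [ 0.          0.          0.          1.        ]]
top [[467.7710475    0.         315.14210727]
 [  0.         467.7710475  235.53484393]
 [  0.           0.           1.        ]] [[ 0.02827529 -0.99900805  0.03440106 -0.06155383]
 [-0.98523981 -0.03366509 -0.16783676  0.50062903]
 [ 0.16882839 -0.02914766 -0.98521439  1.2788    ]
 [ 0.          0.          0.          1.        ]]
```

View pics/scene0.png

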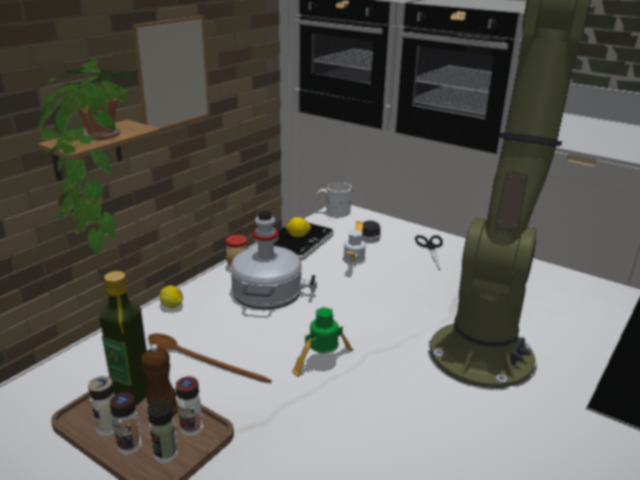

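View pics/top0.png

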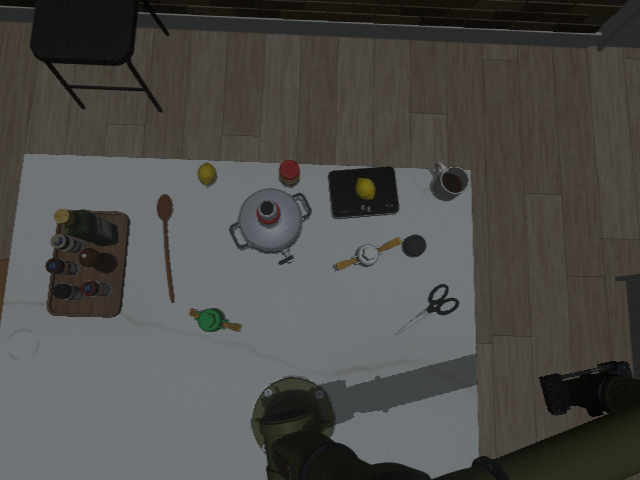

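```bash
python3 - <<'E'
import cv2,numpy as np
t=cv2.imread("pics/top0.png");s=cv2.imread("pics/scene0.png")
a=cv2.resize(t[215:295,320:440],(0,0),fx=5,fy=5,interpolation=cv2.INTER_CUBIC)
b=cv2.resize(s[215:295,310:430],(0,0),fx=5,fy=5,interpolation=cv2.INTER_CUBIC)
cv2.imwrite("pics/c1.png",a);cv2.imwrite("pics/c2.png",b)
cv2.imwrite("pics/c3.png",cv2.resize(t[175:275,215:335],(0,0),fx=5,fy=5,interpolation=cv2.INTER_CUBIC))
cv2.imwrite("pics/c4.png",cv2.resize(s[200:310,210:330],(0,0),fx=5,fy=5,interpolation=cv2.INTER_CUBIC))
E
```

```text
(no output)
```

View pics/c1.png

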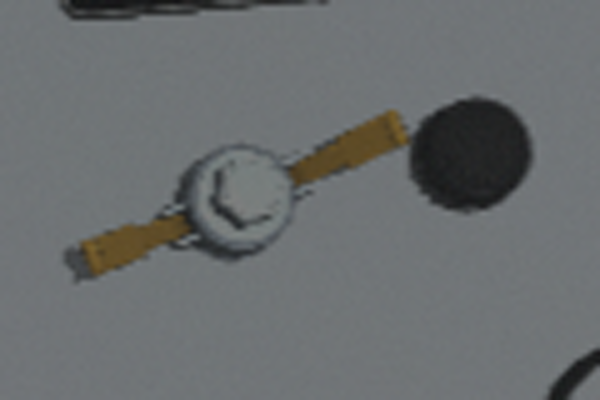

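View pics/c2.png

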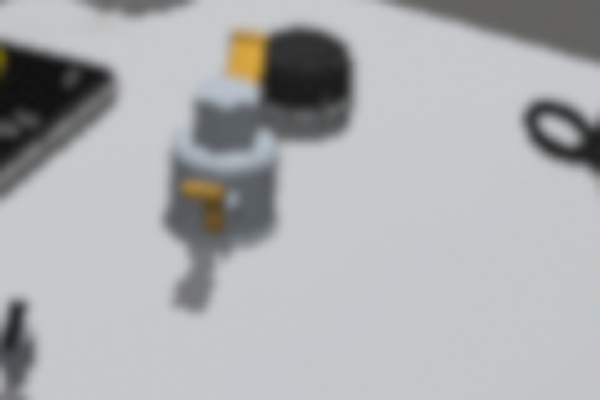

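View pics/c3.png

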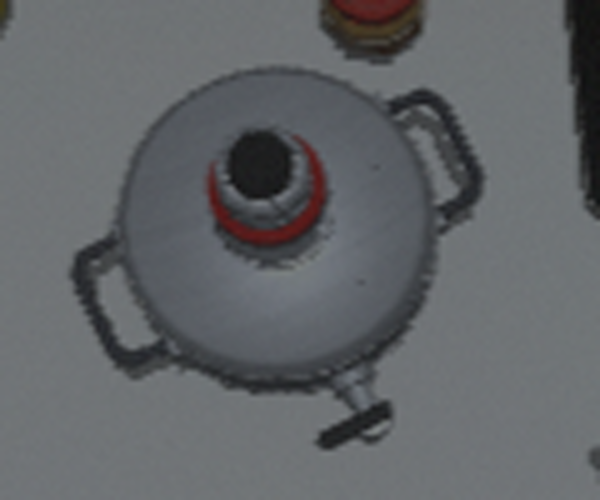

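View pics/c4.png

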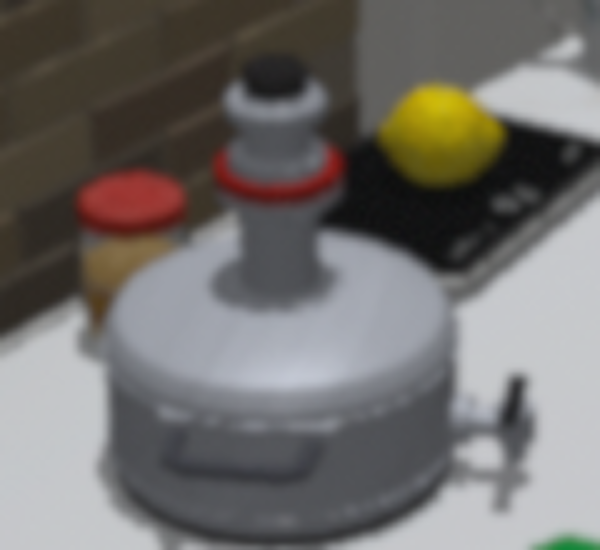

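```bash
cat > h.py <<'E'
import numpy as np,cv2
from cell import sensors,imaging
def ray(c,u,v):
    E=c["extrinsics"];d=E[:3,:3].T@np.linalg.inv(c["mtx"])@np.array([u,v,1.]);o=-E[:3,:3].T@E[:3,3];return o,d
def onz(c,u,v,z):
    o,d=ray(c,u,v);return o+d*(z-o[2])/d[2]
def proj(c,p):
    q=c["mtx"]@(c["extrinsics"][:3,:3]@np.asarray(p,float)+c["extrinsics"][:3,3]);return q[:2]/q[2]
def tri(c1,p1,c2,p2):
    A=[];b=[]
    (o1,d1),(o2,d2)=ray(c1,*p1),ray(c2,*p2)
    s=np.linalg.lstsq(np.stack([d1,-d2],1),o2-o1,rcond=None)[0]
    a,b=o1+s[0]*d1,o2+s[1]*d2
    return (a+b)/2,np.linalg.norm(a-b)
def blobs(m,off=(0,0),mn=15):
    n,l,st,ce=cv2.connectedComponentsWithStats(m.astype(np.uint8))
    return [(ce[i]+off,st[i]) for i in range(1,n) if st[i,4]>=mn]
E
python3 - <<'E'
from h import *
for n in("top","scene"):
    c=imaging.read_camera(n);im=c["color"];hsv=cv2.cvtColor(im,cv2.COLOR_RGB2HSV);
    H,S,V=[hsv[...,i].astype(int) for i in range(3)]
    x0,x1,y0,y1=(320,440,225,275) if n=="top" else (330,390,210,285)
    m=((H>10)&(H<28)&(S>110))[y0:y1,x0:x1]
    print(n,"brass",[(np.round(b[0],2),b[1]) for b in blobs(m,(x0,y0),8)])
    x0,x1,y0,y1=(240,300,190,230) if n=="top" else (245,285,205,225)
    m=((V<50))[y0:y1,x0:x1]
    print("plug",[(np.round(b[0],2),b[1],onz(c,*b[0],.219).round(4)) for b in blobs(m,(x0,y0),8)])
    m=(((H<8)|(H>172))&(S>120))
    for b in blobs(m,(0,0),20): print("red",b[0].round(1),b[1])
    if n=="top":
        mm=m.copy(); mm[:, :240]=0; mm[:190]=0; mm[:,310:]=0;mm[232:]=0
        p=np.argwhere(mm)[:,::-1]
        h=cv2.convexHull(p.astype(np.int32))[:,0]
        w=np.array([onz(c,*q,.164)[:2] for q in h])
        A=np.c_[2*w,np.ones(len(w))];s=np.linalg.lstsq(A,(w**2).sum(1),rcond=None)[0]
        print("washer",s[:2],np.sqrt(s[2]+s[0]**2+s[1]**2))
        g=cv2.cvtColor(im,cv2.COLOR_RGB2GRAY);cv2.imwrite("pics/g.png",cv2.resize(cv2.normalize(g[235:275,345:395],None,0,255,cv2.NORM_MINMAX),(0,0),fx=14,fy=14,interpolation=cv2.INTER_CUBIC))
E
```

```text
top brass [(array([390.13, 244.16]), array([ 58,  12,  23,  15, 130], dtype=int32)), (array([345.91, 263.12]), array([ 17,  33,  21,  12, 116], dtype=int32))]
plug [(array([296.06, 194.94]), array([53,  3,  7,  5, 17], dtype=int32), array([0.5726, 0.0095, 0.219 ])), (array([266.47, 207.64]), array([ 21,  11,  12,  14, 137], dtype=int32), array([0.5378, 0.0811, 0.219 ])), (array([270.  , 223.44]), array([26, 32,  9,  3,  9], dtype=int32), array([0.4984, 0.0707, 0.219 ]))]
red [288.9 169.4] [279 160  20  20 308]
red [269.4 217.1] [257 204  23  20  95]
red [ 88.9 288.1] [ 81 281  15  14  67]
washer [0.53873081 0.08093522] 0.029226489583672285
scene brass [(array([359.76, 225.97]), array([26, 12,  8,  9, 62], dtype=int32)), (array([351.18, 254.94]), array([17, 42,  7,  9, 33], dtype=int32))]
plug [(array([264.35, 214.52]), array([13,  6, 14,  8, 88], dtype=int32), array([0.5305, 0.0932, 0.219 ])), (array([278.15, 223.23]), array([30, 17,  6,  3, 13], dtype=int32), array([0.4747, 0.1105, 0.219 ]))]
red [265.7 235.4] [252 229  28  11 122]
red [235.7 240. ] [225 233  23  14 252]
red [188.3 386.9] [178 379  19  13  89]
red [183.6 423.8] [180 421   8   6  24]
red [121.2 442.7] [118 440   8   6  26]
```

View pics/g.png

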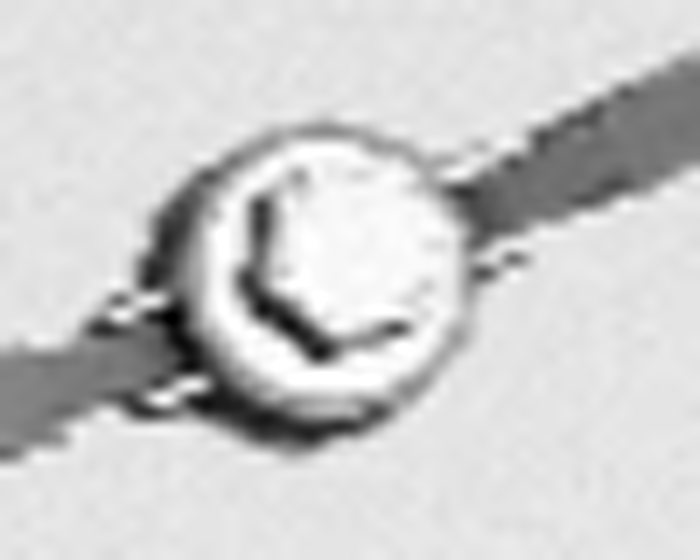

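```bash
python3 - <<'E'
from h import *
c=imaging.read_camera("top");s=imaging.read_camera("scene")
print("shoulder",onz(c,368.4-.3,253.9-.3,.052), "boss", onz(c,345+340/14-.5,235+258/14-.5,.082))
g=cv2.cvtColor(c["color"],cv2.COLOR_RGB2GRAY).astype(float)[235:275,345:395]
hsv=cv2.cvtColor(c["color"],cv2.COLOR_RGB2HSV)[235:275,345:395]
# lever blob axis lines
H,S=[hsv[...,i].astype(int) for i in (0,1)]
hs=cv2.cvtColor(c["color"],cv2.COLOR_RGB2HSV).astype(int)
for (x0,x1,y0,y1) in [(376,405,230,258),(330,360,250,272)]:
    m=(hs[y0:y1,x0:x1,0]>10)&(hs[y0:y1,x0:x1,0]<28)&(hs[y0:y1,x0:x1,1]>110)
    p=np.argwhere(m)[:,::-1]+[x0,y0]
    l=cv2.fitLine(p.astype(np.float32),cv2.DIST_L2,0,.01,.01).ravel();d=l[:2]*np.sign(l[0])
    t=(p-l[2:])@d
    a,b=l[2:]+d*t.min(),l[2:]+d*t.max()
    print("ends px",a,b)
    for z in (.05,.065): 
        wa,wb=onz(c,*a,z),onz(c,*b,z);print(z,wa[:2],wb[:2])
print(tri(c,(390.13,244.16),s,(359.8,226)))
# predict: full lever model; end tip at angle 1.65
for th in (1.55,1.74):
    a=np.deg2rad(-54.7)+th; print(th,"pad out,up",32+58*np.cos(a),24+58*np.sin(a),"tip",32+75*np.cos(a),24+75*np.sin(a))
print(onz(c,414,244.5,.054),onz(c,210,320,.06))
E
```

```text
shoulder [ 0.45459788 -0.19541589  0.052     ] boss [ 0.45244268 -0.19292313  0.082     ]
ends px [378.44644503 249.91063236] [399.7249306  239.47866862]
0.05 [ 0.46628024 -0.22480873] [ 0.49803983 -0.28506731]
0.065 [ 0.46411365 -0.22229209] [ 0.49550567 -0.28185325]
ends px [337.13955827 266.37683321] [356.68136306 259.13962137]
0.05 [ 0.4161532  -0.10944995] [ 0.43819952 -0.16378584]
0.065 [ 0.41456677 -0.10826844] [ 0.43635793 -0.16197546]
(array([ 0.47821676, -0.25457196,  0.07247929]), np.float64(0.00451740924065414))
1.55 pad out,up 80.02269857863087 56.52415135289414 tip 94.0983171275399 66.05709226667346
1.74 pad out,up 73.01601810141958 65.00836815948693 tip 85.03795444149083 77.02806227519861
[ 0.48440596 -0.32462045  0.054     ] [0.25968813 0.23057793 0.06      ]
```

Request:
carry_out(
  plan=[
    {"rz":-1,"fingers":-1},
    {"rz":-1},
    {"rz":-1},
    {"rz":-1},
    {"rz":-1},
    {"rz":-1},
    {"rz":-1},
    {"rz":-1},
    {"rz":-1},
    {"rz":-1},
    {"rz":-0.21},
    {"dz":0},
  ],
)

```text
validation failed for argument at $.pl...
```

Request:
carry_out(
  plan=[
    {"fingers":-1,"dx":0,"dy":0,"dz":0,"rx":0,"ry":0,"rz":-1},
    {"fingers":-1,"dx":0,"dy":0,"dz":0,"rx":0,"ry":0,"rz":-1},
    {"fingers":-1,"dx":0,"dy":0,"dz":0,"rx":0,"ry":0,"rz":-1},
    {"fingers":-1,"dx":0,"dy":0,"dz":0,"rx":0,"ry":0,"rz":-1},
    {"fingers":-1,"dx":0,"dy":0,"dz":0,"rx":0,"ry":0,"rz":-1},
    {"fingers":-1,"dx":0,"dy":0,"dz":0,"rx":0,"ry":0,"rz":-1},
    {"fingers":-1,"dx":0,"dy":0,"dz":0,"rx":0,"ry":0,"rz":-1},
    {"fingers":-1,"dx":0,"dy":0,"dz":0,"rx":0,"ry":0,"rz":-1},
    {"fingers":-1,"dx":0,"dy":0,"dz":0,"rx":0,"ry":0,"rz":-1},
    {"fingers":-1,"dx":0,"dy":0,"dz":0,"rx":0,"ry":0,"rz":-1},
    {"fingers":-1,"dx":0,"dy":0,"dz":0,"rx":0,"ry":0,"rz":-0.2},
    {"fingers":-1,"dx":0,"dy":0,"dz":0,"rx":0,"ry":0,"rz":0},
  ],
)

```text
time_s: 1.8
tool_pos: [0.1448, -0.6337, 0.2225]
tool_rot: [180.0, -0.0, 114.7]
force: [-0.7, -0.6, -0.1]
grip_width: 0.0871
```

Request:
carry_out(
  plan=[
    {"fingers":-1,"dx":0.58,"dy":1,"dz":0,"rx":0,"ry":0,"rz":0},
    {"fingers":-1,"dx":0.58,"dy":1,"dz":0,"rx":0,"ry":0,"rz":0},
    {"fingers":-1,"dx":0.58,"dy":1,"dz":0,"rx":0,"ry":0,"rz":0},
    {"fingers":-1,"dx":0.58,"dy":1,"dz":0,"rx":0,"ry":0,"rz":0},
    {"fingers":-1,"dx":0.58,"dy":1,"dz":0,"rx":0,"ry":0,"rz":0},
    {"fingers":-1,"dx":0.58,"dy":1,"dz":0,"rx":0,"ry":0,"rz":0},
    {"fingers":-1,"dx":0.58,"dy":1,"dz":0,"rx":0,"ry":0,"rz":0},
    {"fingers":-1,"dx":0.58,"dy":1,"dz":0,"rx":0,"ry":0,"rz":0},
    {"fingers":-1,"dx":0.58,"dy":1,"dz":0,"rx":0,"ry":0,"rz":0},
    {"fingers":-1,"dx":0.58,"dy":1,"dz":0,"rx":0,"ry":0,"rz":0},
    {"fingers":-1,"dx":0.58,"dy":1,"dz":0,"rx":0,"ry":0,"rz":0},
    {"fingers":-1,"dx":0.58,"dy":1,"dz":0,"rx":0,"ry":0,"rz":0},
  ],
)

```text
time_s: 3.3
tool_pos: [0.3843, -0.2917, 0.2228]
tool_rot: [180.0, 0.0, 114.8]
force: [-0.8, 0.4, -0.0]
grip_width: 0.0872
```

Request:
carry_out(
  plan=[
    {"fingers":-1,"dx":0.5,"dy":0.9,"dz":0.5,"rx":0,"ry":0,"rz":0},
    {"fingers":-1,"dx":0.5,"dy":0.9,"dz":0.5,"rx":0,"ry":0,"rz":0},
    {"fingers":-1,"dx":0.5,"dy":0.9,"dz":0.5,"rx":0,"ry":0,"rz":0},
    {"fingers":-1,"dx":0.5,"dy":0.76,"dz":0.5,"rx":0,"ry":0,"rz":0},
    {"fingers":-1,"dx":0,"dy":0,"dz":0,"rx":0,"ry":0,"rz":0},
    {"fingers":-1,"dx":0,"dy":0,"dz":0,"rx":0,"ry":0,"rz":0},
  ],
)

```text
time_s: 4.05
tool_pos: [0.4524, -0.1955, 0.1629]
tool_rot: [-180.0, 0.0, 114.8]
force: [-0.4, -1.3, -0.4]
grip_width: 0.087
```

```bash
python3 - <<'E'
from h import *
for n,(x0,x1,y0,y1) in (("scene",(290,440,130,270)),("top",(310,440,190,300))):
    c=imaging.read_camera(n); cv2.imwrite(f"pics/a_{n}.png",cv2.resize(c["color"][y0:y1,x0:x1,::-1],(0,0),fx=4,fy=4,interpolation=cv2.INTER_CUBIC))
E
```

```text
(no output)
```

View pics/a_scene.png

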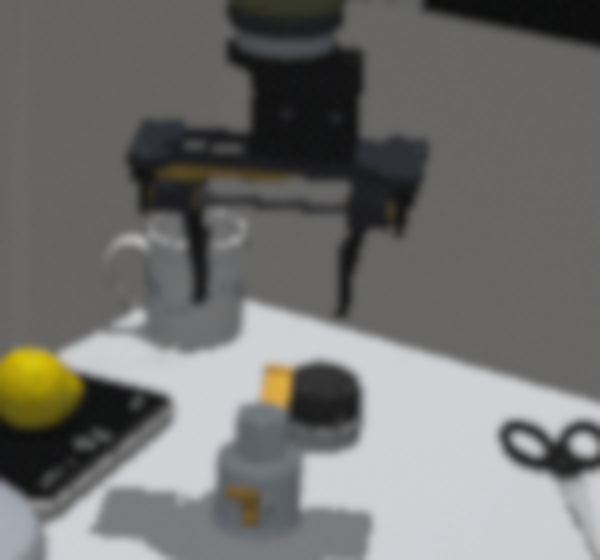

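View pics/a_top.png

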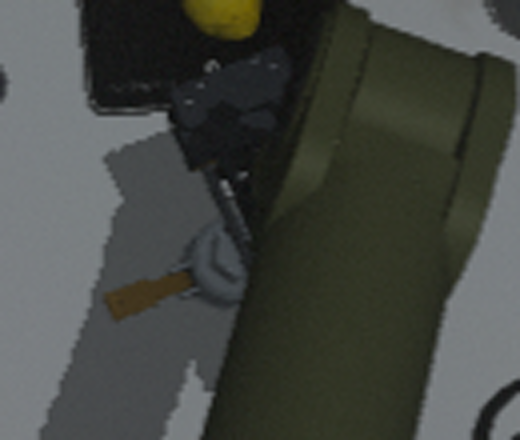

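Request:
carry_out(
  plan=[
    {"fingers":-1,"dx":0.03,"dy":0.05,"dz":0.88,"rx":0,"ry":0,"rz":0},
    {"fingers":-1,"dx":0,"dy":0,"dz":0.88,"rx":0,"ry":0,"rz":0},
    {"fingers":-1,"dx":0,"dy":0,"dz":0.88,"rx":0,"ry":0,"rz":0},
    {"fingers":-1,"dx":0,"dy":0,"dz":0.88,"rx":0,"ry":0,"rz":0},
    {"fingers":-1,"dx":0,"dy":0,"dz":0,"rx":0,"ry":0,"rz":0},
    {"fingers":-1,"dx":0,"dy":0,"dz":0,"rx":0,"ry":0,"rz":0},
  ],
)

```text
time_s: 4.9
tool_pos: [0.4541, -0.1941, 0.0581]
tool_rot: [180.0, 0.1, 114.8]
force: [-0.1, -0.7, -0.3]
grip_width: 0.087
```

Request:
carry_out(
  plan=[
    {"fingers":0,"dx":0,"dy":0,"dz":0,"rx":0,"ry":0,"rz":0},
    {"fingers":0.2,"dx":0,"dy":0,"dz":0,"rx":0,"ry":0,"rz":0},
    {"fingers":1,"dx":0,"dy":0,"dz":0,"rx":0,"ry":0,"rz":0},
    {"fingers":1,"dx":0,"dy":0,"dz":0,"rx":0,"ry":0,"rz":0},
    {"fingers":1,"dx":0,"dy":0,"dz":0,"rx":0,"ry":0,"rz":0},
    {"fingers":1,"dx":0,"dy":0,"dz":0,"rx":0,"ry":0,"rz":0},
    {"fingers":1,"dx":0,"dy":0,"dz":0,"rx":0,"ry":0,"rz":0},
    {"fingers":1,"dx":0,"dy":0,"dz":0,"rx":0,"ry":0,"rz":0},
  ],
  force=45,
)

```text
time_s: 5.9
tool_pos: [0.4538, -0.1931, 0.0569]
tool_rot: [180.0, 0.0, 114.9]
force: [1.5, 0.3, -1.0]
grip_width: 0.0337
```

Request:
carry_out(
  plan=[
    {"fingers":1,"dx":0,"dy":0,"dz":-0.5,"rx":0,"ry":0,"rz":0},
    {"fingers":1,"dx":0,"dy":0,"dz":-1,"rx":0,"ry":0,"rz":0},
    {"fingers":1,"dx":0,"dy":0,"dz":-1,"rx":0,"ry":0,"rz":0},
    {"fingers":1,"dx":0,"dy":0,"dz":-1,"rx":0,"ry":0,"rz":0},
    {"fingers":1,"dx":0,"dy":0,"dz":-1,"rx":0,"ry":0,"rz":0},
    {"fingers":1,"dx":0,"dy":0,"dz":-1,"rx":0,"ry":0,"rz":0},
    {"fingers":1,"dx":0,"dy":0,"dz":-1,"rx":0,"ry":0,"rz":0},
    {"fingers":1,"dx":0,"dy":0,"dz":-1,"rx":0,"ry":0,"rz":0},
    {"fingers":1,"dx":0,"dy":0,"dz":-0.7,"rx":0,"ry":0,"rz":0},
    {"fingers":1,"dx":0,"dy":0,"dz":0,"rx":0,"ry":0,"rz":0},
    {"fingers":1,"dx":0,"dy":0,"dz":0,"rx":0,"ry":0,"rz":0},
  ],
)

```text
time_s: 7.28
tool_pos: [0.4527, -0.1929, 0.302]
tool_rot: [-179.9, -0.1, 114.9]
force: [0.1, 0.2, -3.7]
grip_width: 0.0338
```

Request:
carry_out(
  plan=[
    {"fingers":1,"dx":0.4,"dy":0.35,"dz":0,"rx":0,"ry":0,"rz":0},
    {"fingers":1,"dx":0.7,"dy":0.65,"dz":0,"rx":0,"ry":0,"rz":0},
    {"fingers":1,"dx":0.8,"dy":0.7,"dz":0,"rx":0,"ry":0,"rz":0},
    {"fingers":1,"dx":0.8,"dy":0.7,"dz":0,"rx":0,"ry":0,"rz":0},
    {"fingers":1,"dx":0.8,"dy":0.7,"dz":0,"rx":0,"ry":0,"rz":0},
    {"fingers":1,"dx":0.8,"dy":0.7,"dz":0,"rx":0,"ry":0,"rz":0},
    {"fingers":1,"dx":0.8,"dy":0.7,"dz":0,"rx":0,"ry":0,"rz":0},
    {"fingers":1,"dx":0.8,"dy":0.7,"dz":0,"rx":0,"ry":0,"rz":0},
    {"fingers":1,"dx":0.8,"dy":0.7,"dz":0,"rx":0,"ry":0,"rz":0},
    {"fingers":1,"dx":0.4,"dy":0.4,"dz":0,"rx":0,"ry":0,"rz":0},
    {"fingers":1,"dx":0,"dy":0,"dz":0,"rx":0,"ry":0,"rz":0},
    {"fingers":1,"dx":0,"dy":0,"dz":0,"rx":0,"ry":0,"rz":0},
  ],
)

```text
time_s: 8.78
tool_pos: [0.5349, 0.0791, 0.3024]
tool_rot: [-179.9, 0.0, 114.9]
force: [-0.1, 0.3, -4.0]
grip_width: 0.0336
```

```bash
python3 - <<'E'
from h import *
o=sensors.get_obs();print(o["tool_pos"],o["force"],o["wrist_torque"])
for n,(x0,x1,y0,y1) in (("scene",(200,340,130,300)),("top",(210,330,160,260))):
    c=imaging.read_camera(n); cv2.imwrite(f"pics/b_{n}0.png",c["color"][:,:,::-1]);cv2.imwrite(f"pics/b_{n}.png",cv2.resize(c["color"][y0:y1,x0:x1,::-1],(0,0),fx=3.5,fy=3.5,interpolation=cv2.INTER_CUBIC))
E
```

```text
[0.53487897 0.07911967 0.30240591] [-0.08926722  0.27135907 -4.0035781 ] [-0.04576009 -0.11874437  0.02459138]
```

View pics/b_scene.png

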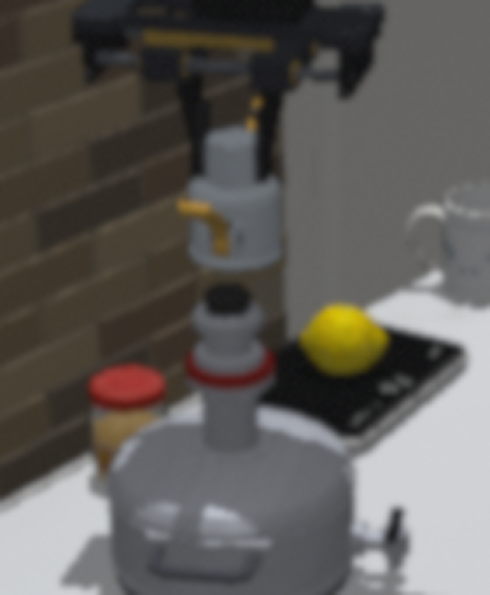

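View pics/b_top.png

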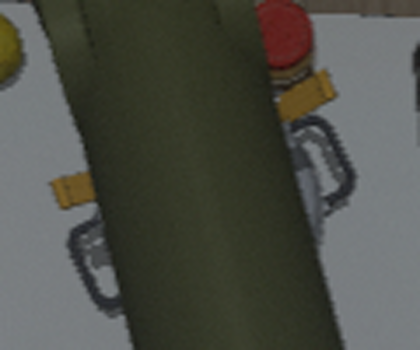

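```bash
python3 - <<'E'
from h import *
im=cv2.imread("pics/b_scene0.png");g=cv2.GaussianBlur(cv2.cvtColor(im,cv2.COLOR_BGR2GRAY),(3,3),0).astype(int)
for r in list(range(178,206,2))+list(range(214,246,2)):
    row=np.abs(np.diff(g[r,245:292])); print(r, g[r,247:290:1].tolist())
c=imaging.read_camera("scene")
for z in (.245,.27,.205,.16): print(z,proj(c,(.538,.081,z)),proj(c,(.5349,.0791,z)))
E
```

```text
178 [49, 49, 49, 48, 48, 47, 43, 36, 30, 31, 43, 61, 79, 91, 95, 96, 97, 98, 99, 99, 99, 99, 99, 97, 90, 75, 54, 35, 26, 26, 32, 40, 48, 61, 78, 91, 98, 100, 101, 101, 101, 100, 99]
180 [48, 48, 48, 48, 48, 48, 49, 52, 58, 65, 72, 79, 87, 93, 96, 96, 97, 98, 98, 98, 99, 99, 99, 98, 91, 77, 59, 45, 43, 53, 63, 64, 60, 64, 77, 90, 98, 100, 100, 100, 100, 99, 99]
182 [48, 48, 48, 48, 50, 54, 66, 81, 95, 104, 107, 107, 106, 104, 102, 100, 98, 98, 99, 99, 100, 101, 101, 101, 98, 92, 86, 84, 86, 93, 97, 93, 83, 78, 83, 92, 98, 101, 101, 101, 100, 99, 99]
184 [50, 51, 53, 56, 61, 69, 81, 94, 105, 111, 114, 115, 115, 114, 113, 111, 110, 108, 108, 109, 109, 109, 110, 110, 111, 111, 110, 110, 110, 109, 106, 99, 91, 87, 90, 96, 100, 101, 101, 100, 100, 100, 99]
186 [63, 65, 69, 75, 82, 88, 93, 100, 107, 111, 113, 114, 114, 114, 114, 114, 115, 115, 115, 115, 114, 113, 113, 112, 112, 111, 109, 108, 106, 103, 98, 93, 88, 87, 91, 97, 100, 101, 101, 101, 101, 100, 99]
188 [72, 72, 75, 85, 99, 109, 114, 119, 123, 125, 125, 122, 117, 110, 106, 106, 107, 107, 107, 107, 107, 106, 106, 105, 104, 103, 101
[... 3985 characters left out ...]
7, 58, 59, 62, 65, 67, 68, 67, 62, 54, 43, 32, 24, 20, 19, 18, 19, 19, 19, 19, 19, 19, 18]
242 [54, 55, 56, 57, 59, 65, 74, 88, 102, 107, 100, 89, 83, 82, 81, 80, 80, 79, 79, 79, 80, 81, 82, 82, 80, 76, 68, 56, 43, 32, 24, 21, 20, 19, 19, 19, 19, 19, 19, 19, 19, 20, 19]
244 [58, 61, 68, 77, 91, 107, 122, 135, 143, 141, 124, 103, 89, 85, 85, 84, 84, 84, 84, 84, 84, 84, 84, 83, 79, 73, 63, 52, 42, 36, 32, 29, 26, 24, 22, 21, 20, 20, 19, 19, 19, 20, 20]
0.245 [264.98301599 201.97263385] [266.51364369 202.04071042]
0.27 [264.74131745 192.13904504] [266.28413659 192.2062157 ]
0.205 [265.36186629 217.38628892] [266.87338343 217.45573922]
0.16 [265.77689169 234.27174062] [267.26747196 234.34263103]
```

```bash
python3 - <<'E'
from h import *
im=cv2.imread("pics/b_scene0.png");g=cv2.cvtColor(im,cv2.COLOR_BGR2GRAY).astype(int)
for x in (266,267): print(x,[(r,g[r,x],im[r,x,2]-int(im[r,x,1])) for r in range(196,250)])
c=imaging.read_camera("scene")
v=np.array([-.513,.7255,0]);v/=np.linalg.norm(v)
a=np.array([.538,.081,0]);k=np.array([.5349,.0791,0]);z=np.array([0,0,1])
P=lambda p,r,h:proj(c,p+v*r+z*h).round(2)
print("rim front",P(k,32,.2455*1000/1000) if 0 else P(k,.032,.2455))
print("plugtop back",P(a,-.016,.219),"front",P(a,.016,.219),"plug base/lip top front",P(a,.016,.205))
print("lip top edge",P(a,.024,.201),"lip under",P(a,.024,.193),"land top",P(a,.024,.174),"collar front top",P(a,.031,.158),"low washer top",P(a,.031,.163))
E
```

```text
266 [(196, np.int64(93), np.uint8(255)), (197, np.int64(92), np.uint8(0)), (198, np.int64(92), np.uint8(1)), (199, np.int64(91), np.uint8(2)), (200, np.int64(91), np.uint8(1)), (201, np.int64(90), np.uint8(1)), (202, np.int64(91), np.uint8(0)), (203, np.int64(96), np.uint8(254)), (204, np.int64(102), np.uint8(252)), (205, np.int64(104), np.uint8(252)), (206, np.int64(94), np.uint8(253)), (207, np.int64(77), np.uint8(0)), (208, np.int64(65), np.uint8(4)), (209, np.int64(59), np.uint8(7)), (210, np.int64(50), np.uint8(4)), (211, np.int64(37), np.uint8(3)), (212, np.int64(29), np.uint8(1)), (213, np.int64(26), np.uint8(0)), (214, np.int64(27), np.uint8(1)), (215, np.int64(27), np.uint8(1)), (216, np.int64(27), np.uint8(0)), (217, np.int64(26), np.uint8(1)), (218, np.int64(28), np.uint8(0)), (219, np.int64(47), np.uint8(255)), (220, np.int64(74), np.uint8(255)), (221, np.int64(95), np.uint8(253)), (222, np.int64(100), np.uint8(254)), (223, np.int64(97), np.uint8(254)), (224, np.int64(91), np.uint8(254)), (225, np.int64(87), np.uint8(254)), (226, np.int64(86), np.uint8(254)), (227, np.int
[... 2347 characters left out ...]
), np.uint8(52)), (240, np.int64(57), np.uint8(33)), (241, np.int64(72), np.uint8(17)), (242, np.int64(82), np.uint8(3)), (243, np.int64(83), np.uint8(255)), (244, np.int64(83), np.uint8(254)), (245, np.int64(83), np.uint8(255)), (246, np.int64(84), np.uint8(254)), (247, np.int64(85), np.uint8(254)), (248, np.int64(85), np.uint8(254)), (249, np.int64(85), np.uint8(254))]
rim front [265.39 207.35]
plugtop back [265.78 209.29] front [264.67 214.84] plug base/lip top front [264.8  220.23]
lip top edge [264.56 223.21] lip under [264.64 226.27] land top [264.82 233.48] collar front top [264.73 240.82] low washer top [264.68 238.94]<stdin>:3: RuntimeWarning: overflow encountered in scalar subtract
```

```bash
python3 - <<'E'
from h import *
c=imaging.read_camera("top")
def tips(im,boxes,dz):
    hs=cv2.cvtColor(im,cv2.COLOR_BGR2HSV).astype(int);out=[]
    for (x0,x1,y0,y1),left in boxes:
        m=(hs[y0:y1,x0:x1,0]>10)&(hs[y0:y1,x0:x1,0]<28)&(hs[y0:y1,x0:x1,1]>110)
        p=(np.argwhere(m)[:,::-1]+[x0,y0]).astype(np.float32)
        # corners of tip edge: use points within 3 px of the extreme along axis
        l=cv2.fitLine(p,cv2.DIST_L2,0,.01,.01).ravel();d=l[:2]*(np.sign(l[0])*(-1 if left else 1))
        t=(p-l[2:])@d; e=l[2:]+d*(np.percentile(t,98))
        w=onz(c,*e,.071+dz); out.append(w); print(len(p),e.round(2),w.round(4), "dir",np.degrees(np.arctan2(d[1],d[0])).round(1))
    return np.array(out)
A=tips(cv2.imread("pics/top0.png"),[((376,405,230,258),0),((330,360,250,272),1)],0)
B=tips(cv2.imread("pics/b_top0.png"),[((285,312,175,197),0),((220,242,205,225),1)],.2455)
print("disp",B-A,(B-A).mean(0)," tcp disp",.5349-.4538,.0791+.1931)
print("mid",A.mean(0),B.mean(0))
E
```

```text
128 [399.14 239.82] [ 0.4935 -0.2789  0.071 ] dir -25.9
118 [337.54 266.23] [ 0.4144 -0.1089  0.071 ] dir 159.7
168 [302.57 181.75] [ 0.5787 -0.0057  0.3165] dir -31.3
89 [225.76 215.02] [0.4952 0.1633 0.3165] dir 166.3
disp [[0.08520655 0.27323172 0.2455    ]
 [0.08080247 0.27223775 0.2455    ]] [0.08300451 0.27273474 0.2455    ]  tcp disp 0.08110000000000006 0.2722
mid [ 0.45392766 -0.19390873  0.071     ] [0.53693217 0.07882601 0.3165    ]
```

Request:
carry_out(
  plan=[
    {"fingers":1,"dx":0.04,"dy":0.14,"dz":0,"rx":0,"ry":0,"rz":0},
    {"fingers":1,"dx":0,"dy":0,"dz":0.3,"rx":0,"ry":0,"rz":0},
    {"fingers":1,"dx":0,"dy":0,"dz":0.4,"rx":0,"ry":0,"rz":0},
    {"fingers":1,"dx":0,"dy":0,"dz":0.3,"rx":0,"ry":0,"rz":0},
    {"fingers":1,"dx":0,"dy":0,"dz":0,"rx":0,"ry":0,"rz":0},
    {"fingers":1,"dx":0,"dy":0,"dz":0,"rx":0,"ry":0,"rz":0},
  ],
)

```text
time_s: 9.78
tool_pos: [0.5388, 0.0824, 0.2731]
tool_rot: [180.0, 0.0, 114.9]
force: [0.4, 0.4, -2.8]
grip_width: 0.0336
```

```bash
python3 - <<'E'
from h import *
o=sensors.get_obs();print(o["tool_pos"],o["force"],o["wrist_torque"])
c=imaging.read_camera("scene"); im=c["color"][:,:,::-1].copy();cv2.imwrite("pics/d_s0.png",im)
cv2.imwrite("pics/d_s.png",cv2.resize(im[180:255,235:300],(0,0),fx=8,fy=8,interpolation=cv2.INTER_CUBIC))
g=cv2.GaussianBlur(cv2.cvtColor(im,cv2.COLOR_BGR2GRAY),(3,3),0).astype(int)
for r in list(range(208,218,2))+[220,222,228,230,232]: print(r,g[r,247:290].tolist())
E
```

```text
[0.53877278 0.08241473 0.27307318] [ 0.38319189  0.36774811 -2.83763871] [-0.02450429 -0.16838294 -0.02428065]
208 [57, 57, 57, 58, 60, 68, 79, 89, 94, 93, 87, 79, 74, 72, 73, 77, 84, 89, 90, 89, 91, 94, 96, 96, 95, 94, 93, 92, 90, 87, 81, 73, 68, 73, 84, 94, 99, 100, 101, 100, 100, 100, 100]
210 [59, 62, 64, 66, 69, 76, 84, 90, 93, 92, 89, 84, 82, 82, 83, 84, 87, 88, 86, 83, 86, 92, 96, 96, 95, 94, 93, 92, 90, 87, 81, 73, 68, 72, 83, 93, 99, 101, 101, 101, 101, 101, 100]
212 [65, 65, 64, 64, 72, 84, 92, 94, 95, 94, 92, 88, 85, 85, 85, 86, 88, 89, 89, 89, 91, 95, 96, 96, 95, 95, 94, 92, 91, 89, 84, 76, 70, 73, 83, 93, 99, 101, 100, 100, 101, 101, 100]
214 [56, 53, 51, 53, 62, 75, 87, 94, 98, 98, 97, 94, 90, 87, 86, 87, 90, 93, 94, 95, 96, 97, 98, 98, 97, 97, 96, 95, 93, 89, 81, 72, 68, 72, 83, 93, 99, 101, 101, 100, 100, 100, 100]
216 [48, 48, 48, 48, 50, 56, 65, 76, 87, 96, 100, 101, 100, 99, 99, 99, 100, 101, 102, 102, 102, 102, 101, 99, 98, 97, 94, 89, 82, 74, 67, 64, 64, 71, 82, 93, 98, 100, 100, 100, 101, 101, 101]
220 [48, 48, 49, 51, 53, 57, 62, 71, 83, 93, 97, 94, 88, 82, 79, 77, 75, 75, 77, 78, 78, 79, 83, 88, 92, 92, 88, 80, 71, 65, 62, 59, 58, 59, 69, 84, 95, 100, 101, 101, 102, 107, 116]
222 [53, 56, 59, 62, 64, 64, 64, 67, 75, 84, 90, 94, 96, 96, 97, 97, 97, 96, 97, 97, 96, 94, 93, 92, 89, 85, 79, 71, 62, 56, 51, 49, 48, 51, 64, 82, 94, 99, 100, 102, 106, 115, 125]
228 [49, 48, 48, 48, 48, 48, 49, 52, 61, 73, 82, 84, 84, 84, 85, 85, 86, 86, 86, 86, 84, 83, 81, 81, 83, 85, 82, 71, 58, 48, 43, 42, 41, 40, 40, 40, 38, 40, 50, 65, 78, 86, 92]
230 [48, 48, 48, 48, 47, 47, 49, 57, 72, 87, 94, 95, 91, 88, 87, 87, 87, 87, 87, 87, 86, 86, 86, 88, 91, 95, 93, 84, 68, 53, 42, 35, 30, 26, 24, 23, 21, 22, 27, 38, 51, 65, 75]
232 [48, 48, 49, 50, 50, 49, 49, 55, 68, 82, 91, 95, 96, 96, 96, 95, 95, 95, 95, 95, 95, 95, 95, 96, 95, 93, 87, 77, 64, 50, 39, 31, 24, 21, 19, 19, 19, 19, 20, 23, 31, 44, 57]
```

View pics/d_s.png

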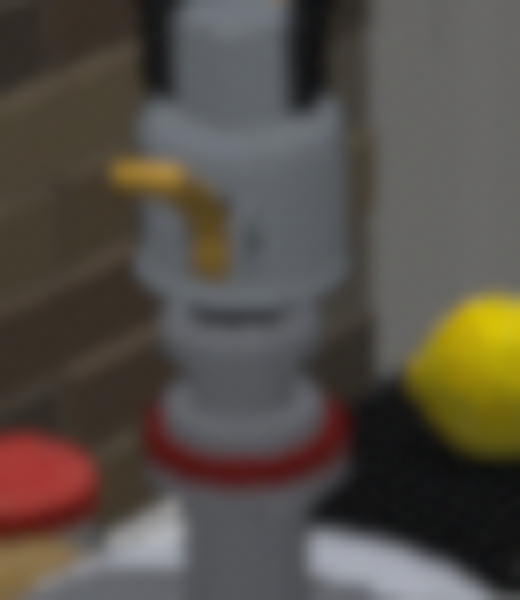

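Request:
carry_out(
  plan=[
    {"fingers":1,"dx":0,"dy":0,"dz":0.2,"rx":0,"ry":0,"rz":0},
    {"fingers":1,"dx":0,"dy":0,"dz":0.2,"rx":0,"ry":0,"rz":0},
    {"fingers":1,"dx":0,"dy":0,"dz":0.1,"rx":0,"ry":0,"rz":0},
    {"fingers":1,"dx":0,"dy":0,"dz":0,"rx":0,"ry":0,"rz":0},
    {"fingers":1,"dx":0,"dy":0,"dz":0,"rx":0,"ry":0,"rz":0},
  ],
)

```text
time_s: 10.45
tool_pos: [0.5387, 0.0825, 0.2579]
tool_rot: [-180.0, -0.0, 114.9]
force: [-0.2, 0.2, -3.8]
grip_width: 0.0332
```

Request:
carry_out(
  plan=[
    {"fingers":1,"dx":0,"dy":0,"dz":0.15,"rx":0,"ry":0,"rz":0},
    {"fingers":1,"dx":0,"dy":0,"dz":0.15,"rx":0,"ry":0,"rz":0},
    {"fingers":1,"dx":0,"dy":0,"dz":0,"rx":0,"ry":0,"rz":0},
    {"fingers":1,"dx":0,"dy":0,"dz":0,"rx":0,"ry":0,"rz":0},
  ],
)

```text
time_s: 10.95
tool_pos: [0.5386, 0.083, 0.2486]
tool_rot: [180.0, -0.0, 114.9]
force: [1.8, 3.6, -5.9]
grip_width: 0.0338
```

Request:
carry_out(
  plan=[
    {"fingers":1,"dx":0.02,"dy":0.02,"dz":0,"rx":0,"ry":0,"rz":0},
    {"fingers":1,"dx":0,"dy":0,"dz":0,"rx":0,"ry":0,"rz":0},
    {"fingers":1,"dx":0,"dy":0,"dz":0,"rx":0,"ry":0,"rz":0},
  ],
)

```text
time_s: 11.32
tool_pos: [0.5387, 0.0831, 0.2488]
tool_rot: [-180.0, -0.0, 114.9]
force: [0.2, 1.6, -4.8]
grip_width: 0.0338
```

Request:
carry_out(
  plan=[
    {"fingers":1,"dx":0.02,"dy":0,"dz":0.1,"rx":0,"ry":0,"rz":0},
    {"fingers":1,"dx":0,"dy":0,"dz":0.15,"rx":0,"ry":0,"rz":0},
    {"fingers":1,"dx":0,"dy":0,"dz":0.15,"rx":0,"ry":0,"rz":0},
    {"fingers":1,"dx":0,"dy":0,"dz":0,"rx":0,"ry":0,"rz":0},
    {"fingers":1,"dx":0,"dy":0,"dz":0,"rx":0,"ry":0,"rz":0},
  ],
)

```text
time_s: 11.95
tool_pos: [0.5386, 0.0834, 0.2368]
tool_rot: [-180.0, 0.0, 114.9]
force: [-0.9, 0.7, -3.8]
grip_width: 0.0337
```

Request:
carry_out(
  plan=[
    {"fingers":1,"dx":0,"dy":0,"dz":0.1,"rx":0,"ry":0,"rz":0},
    {"fingers":1,"dx":0,"dy":0,"dz":0.1,"rx":0,"ry":0,"rz":0},
    {"fingers":1,"dx":0,"dy":0,"dz":0,"rx":0,"ry":0,"rz":0},
    {"fingers":1,"dx":0,"dy":0,"dz":0,"rx":0,"ry":0,"rz":0},
  ],
)

```text
time_s: 12.45
tool_pos: [0.5386, 0.0837, 0.2308]
tool_rot: [-180.0, -0.0, 114.9]
force: [-0.3, -0.3, -3.1]
grip_width: 0.0338
```

Request:
carry_out(
  plan=[
    {"fingers":1,"dx":0,"dy":0,"dz":0.07,"rx":0,"ry":0,"rz":0},
    {"fingers":1,"dx":0,"dy":0,"dz":0,"rx":0,"ry":0,"rz":0},
    {"fingers":1,"dx":0,"dy":0,"dz":0,"rx":0,"ry":0,"rz":0},
  ],
)

```text
time_s: 12.82
tool_pos: [0.5388, 0.0837, 0.2291]
tool_rot: [180.0, 0.0, 114.9]
force: [-1.1, 0.3, 1.1]
grip_width: 0.0334
```

Request:
carry_out(
  plan=[
    {"fingers":1,"dx":0,"dy":0,"dz":0.05,"rx":0,"ry":0,"rz":0},
    {"fingers":1,"dx":0,"dy":0,"dz":0,"rx":0,"ry":0,"rz":0},
    {"fingers":1,"dx":0,"dy":0,"dz":0,"rx":0,"ry":0,"rz":0},
  ],
)

```text
time_s: 13.2
tool_pos: [0.5388, 0.0837, 0.2273]
tool_rot: [180.0, 0.0, 114.9]
force: [-0.8, 0.8, 0.8]
grip_width: 0.0338
```

Request:
carry_out(
  plan=[
    {"fingers":1,"dx":0,"dy":0,"dz":0.05,"rx":0,"ry":0,"rz":0},
    {"fingers":1,"dx":0,"dy":0,"dz":0,"rx":0,"ry":0,"rz":0},
    {"fingers":1,"dx":0,"dy":0,"dz":0,"rx":0,"ry":0,"rz":0},
  ],
)

```text
time_s: 13.58
tool_pos: [0.5388, 0.0837, 0.2257]
tool_rot: [180.0, 0.0, 114.9]
force: [-1.0, 0.5, -1.2]
grip_width: 0.0336
```

Request:
carry_out(
  plan=[
    {"fingers":1,"dx":0,"dy":0,"dz":0.04,"rx":0,"ry":0,"rz":0},
    {"fingers":1,"dx":0,"dy":0,"dz":0,"rx":0,"ry":0,"rz":0},
    {"fingers":1,"dx":0,"dy":0,"dz":0,"rx":0,"ry":0,"rz":0},
  ],
)

```text
time_s: 13.95
tool_pos: [0.5388, 0.0837, 0.2245]
tool_rot: [180.0, -0.0, 114.9]
force: [-0.5, -0.2, -0.8]
grip_width: 0.0338
```

Request:
carry_out(
  plan=[
    {"fingers":1,"dx":0,"dy":0,"dz":0.04,"rx":0,"ry":0,"rz":0},
    {"fingers":1,"dx":0,"dy":0,"dz":0,"rx":0,"ry":0,"rz":0},
    {"fingers":1,"dx":0,"dy":0,"dz":0,"rx":0,"ry":0,"rz":0},
  ],
)

```text
time_s: 14.32
tool_pos: [0.5387, 0.0838, 0.2234]
tool_rot: [180.0, 0.0, 114.9]
force: [-0.9, -0.4, -0.7]
grip_width: 0.0335
```

Request:
carry_out(
  plan=[
    {"fingers":1,"dx":0,"dy":0,"dz":0.04,"rx":0,"ry":0,"rz":0},
    {"fingers":1,"dx":0,"dy":0,"dz":0,"rx":0,"ry":0,"rz":0},
    {"fingers":1,"dx":0,"dy":0,"dz":0,"rx":0,"ry":0,"rz":0},
  ],
)

```text
time_s: 14.7
tool_pos: [0.5388, 0.0838, 0.2229]
tool_rot: [180.0, 0.0, 114.9]
force: [-1.7, -0.3, 6.0]
grip_width: 0.0336
```

Request:
carry_out(
  plan=[
    {"fingers":1,"dx":0,"dy":0,"dz":0.02,"rx":0,"ry":0,"rz":0},
    {"fingers":1,"dx":0,"dy":0,"dz":0,"rx":0,"ry":0,"rz":0},
    {"fingers":1,"dx":0,"dy":0,"dz":0,"rx":0,"ry":0,"rz":0},
  ],
)

```text
time_s: 15.08
tool_pos: [0.5388, 0.0838, 0.2229]
tool_rot: [180.0, 0.1, 114.9]
force: [-2.3, -1.5, 8.6]
grip_width: 0.0341
```

Request:
carry_out(
  plan=[
    {"fingers":1,"dx":0,"dy":0,"dz":0.02,"rx":0,"ry":0,"rz":0},
    {"fingers":1,"dx":0,"dy":0,"dz":0,"rx":0,"ry":0,"rz":0},
    {"fingers":1,"dx":0,"dy":0,"dz":0,"rx":0,"ry":0,"rz":0},
  ],
)

```text
time_s: 15.45
tool_pos: [0.5388, 0.0838, 0.2229]
tool_rot: [180.0, 0.1, 114.9]
force: [-4.0, -0.8, 11.4]
grip_width: 0.0337
```

Request:
carry_out(
  plan=[
    {"fingers":1,"dx":0,"dy":-0.02,"dz":0.04,"rx":0,"ry":0,"rz":0},
    {"fingers":1,"dx":0,"dy":0,"dz":0,"rx":0,"ry":0,"rz":0},
    {"fingers":1,"dx":0,"dy":0,"dz":0,"rx":0,"ry":0,"rz":0},
  ],
)

```text
time_s: 15.82
tool_pos: [0.5388, 0.0838, 0.2229]
tool_rot: [179.9, 0.1, 114.9]
force: [-4.9, -2.2, 18.1]
grip_width: 0.0336
```

Request:
carry_out(
  plan=[
    {"fingers":1,"dx":0,"dy":-0.01,"dz":0.03,"rx":0,"ry":0,"rz":0},
    {"fingers":1,"dx":0,"dy":0,"dz":0,"rx":0,"ry":0,"rz":0},
    {"fingers":1,"dx":0,"dy":0,"dz":0,"rx":0,"ry":0,"rz":0},
    {"fingers":1,"dx":0,"dy":0,"dz":0,"rx":0,"ry":0,"rz":0},
  ],
)

```text
time_s: 16.32
tool_pos: [0.5388, 0.0837, 0.2229]
tool_rot: [179.9, 0.1, 114.9]
force: [-6.8, -2.3, 21.1]
grip_width: 0.0335
```

Request:
carry_out(
  plan=[
    {"fingers":1,"dx":0,"dy":0,"dz":0.005,"rx":0,"ry":0,"rz":0},
    {"fingers":1,"dx":0,"dy":0,"dz":0,"rx":0,"ry":0,"rz":0},
    {"fingers":1,"dx":0,"dy":0,"dz":0,"rx":0,"ry":0,"rz":0},
    {"fingers":1,"dx":0,"dy":0,"dz":0,"rx":0,"ry":0,"rz":0},
    {"fingers":1,"dx":0,"dy":0,"dz":0,"rx":0,"ry":0,"rz":0},
    {"fingers":1,"dx":0,"dy":0,"dz":0,"rx":0,"ry":0,"rz":0},
  ],
)

```text
time_s: 17.08
tool_pos: [0.5388, 0.0837, 0.2228]
tool_rot: [179.9, 0.1, 114.9]
force: [-6.2, -1.7, 22.8]
grip_width: 0.0336
```

Request:
carry_out(
  plan=[
    {"fingers":1,"dx":0,"dy":0,"dz":-0.07,"rx":0,"ry":0,"rz":0},
    {"fingers":1,"dx":0,"dy":0,"dz":-0.06,"rx":0,"ry":0,"rz":0},
    {"fingers":1,"dx":0,"dy":0,"dz":0,"rx":0,"ry":0,"rz":0},
    {"fingers":1,"dx":0,"dy":0,"dz":0,"rx":0,"ry":0,"rz":0},
  ],
)

```text
time_s: 17.58
tool_pos: [0.5385, 0.0836, 0.223]
tool_rot: [179.9, 0.0, 114.9]
force: [1.3, 0.6, 3.2]
grip_width: 0.0335
```

Release and rise clear of the boss.

Request:
carry_out(
  plan=[
    {"fingers":-1,"dx":0,"dy":0,"dz":0,"rx":0,"ry":0,"rz":0},
    {"fingers":-1,"dx":0,"dy":0,"dz":0,"rx":0,"ry":0,"rz":0},
    {"fingers":-1,"dx":0,"dy":0,"dz":0,"rx":0,"ry":0,"rz":0},
    {"fingers":-1,"dx":0,"dy":0,"dz":0,"rx":0,"ry":0,"rz":0},
    {"fingers":-1,"dx":0,"dy":0,"dz":-0.5,"rx":0,"ry":0,"rz":0},
    {"fingers":-1,"dx":0,"dy":0,"dz":-1,"rx":0,"ry":0,"rz":0},
    {"fingers":-1,"dx":0,"dy":0,"dz":-1,"rx":0,"ry":0,"rz":0},
    {"fingers":-1,"dx":0,"dy":0,"dz":-1,"rx":0,"ry":0,"rz":0},
    {"fingers":1,"dx":0,"dy":0,"dz":0,"rx":0,"ry":0,"rz":0},
    {"fingers":1,"dx":0,"dy":0,"dz":0,"rx":0,"ry":0,"rz":0},
  ],
)

```text
time_s: 18.82
tool_pos: [0.5378, 0.0833, 0.3277]
tool_rot: [-180.0, 0.0, 114.9]
force: [0.5, -0.2, -1.0]
grip_width: 0.0742
```

```bash
python3 - <<'E'
from h import *
o=sensors.get_obs();print(o["tool_pos"],o["qpos"].round(1),o["force"])
for n,(x0,x1,y0,y1) in (("scene",(220,320,165,265)),("top",(210,330,160,260))):
    c=imaging.read_camera(n); cv2.imwrite(f"pics/e_{n}0.png",c["color"][:,:,::-1]);cv2.imwrite(f"pics/e_{n}.png",cv2.resize(c["color"][y0:y1,x0:x1,::-1],(0,0),fx=5,fy=5,interpolation=cv2.INTER_CUBIC))
E
```

```text
[0.53775686 0.08334047 0.32771513] [ 41.6   9.2 -59.4  86.8   7.9  88.5   7.3] [ 0.52180505 -0.22836731 -0.95048501]
```

View pics/e_scene.png

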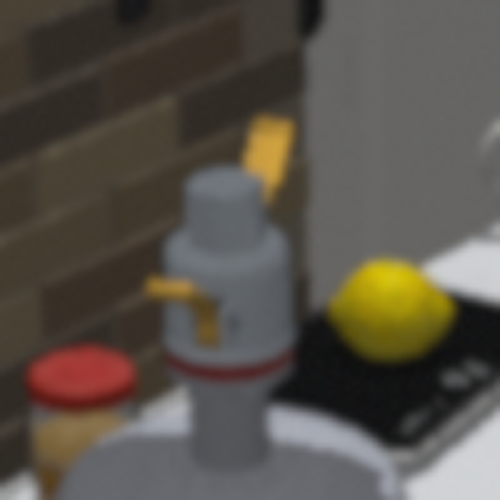

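View pics/e_top.png

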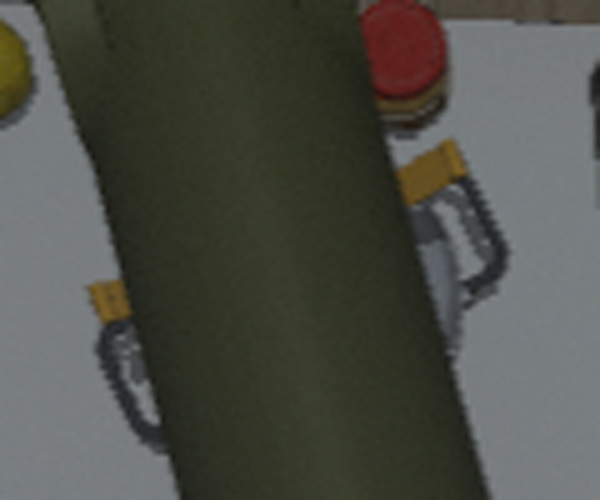

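```bash
cat > plan.py <<'E'
import numpy as np
def path(angs,l0,l1,tilt=30,t=3,rim=166,hinge_r=32):
    out=[];T=np.radians(tilt)
    for a in angs:
        A=np.radians(a);f=(45-a)/100;l=l0+(l1-l0)*f
        n=np.array([-np.sin(A),np.cos(A)]);e=np.array([np.cos(A),np.sin(A)])
        out.append(np.array([hinge_r,rim+24])+l*e+n*(t+9.5*abs(np.sin(A+T))))
    return np.array(out)
def rows(P,tilt=30):
    T=np.radians(tilt);D=np.diff(P,axis=0)
    return np.c_[D[:,0]*np.cos(T)-D[:,1]*np.sin(T), -D[:,0]*np.sin(T)-D[:,1]*np.cos(T)]/30
if __name__=="__main__":
    angs=[55,45,37,30,20,10,0,-10,-20,-30,-38,-45,-50,-55,-60]
    P=path(angs,60,65);R=rows(P)
    for a,p,r in zip(angs,P,[[0,0]]+list(R)): print(a,p.round(1),np.round(r,3))
E
python3 plan.py
```

```text
55 [ 55.9 245.9] [0 0]
45 [ 65.8 241. ] [ 0.367 -0.025]
37 [ 73.2 235.7] [0.301 0.031]
30 [ 79.  230.1] [0.262 0.065]
20 [ 86.  220.6] [0.362 0.157]
10 [ 91.2 209.7] [0.332 0.229]
0 [ 94.2 197.8] [0.286 0.294]
-10 [ 94.9 185.3] [0.226 0.35 ]
-20 [ 93.  172.7] [0.155 0.392]
-30 [ 88.7 160.7] [0.076 0.419]
-38 [ 85.2 153.9] [0.013 0.255]
-45 [ 81.5 148.3] [-0.014  0.226]
-50 [ 78.4 144.4] [-0.024  0.162]
-55 [ 75.  140.8] [-0.037  0.161]
-60 [ 71.3 137.4] [-0.05  0.16]
```

Request:
carry_out(
  plan=[
    {"fingers":1,"dx":1,"dy":0,"dz":0,"rx":0,"ry":0,"rz":0},
    {"fingers":1,"dx":1,"dy":0,"dz":0,"rx":0,"ry":0,"rz":0},
    {"fingers":1,"dx":0,"dy":0,"dz":0,"rx":0,"ry":-1,"rz":0},
    {"fingers":1,"dx":0,"dy":0,"dz":0,"rx":0,"ry":-1,"rz":0},
    {"fingers":1,"dx":0,"dy":0,"dz":0,"rx":0,"ry":-1,"rz":0},
    {"fingers":1,"dx":0,"dy":0,"dz":0,"rx":0,"ry":0,"rz":0},
    {"fingers":1,"dx":0,"dy":0,"dz":0,"rx":0,"ry":0,"rz":0},
  ],
)

```text
time_s: 19.8
tool_pos: [0.5131, 0.1367, 0.3274]
tool_rot: [-179.9, 29.9, 114.8]
force: [1.3, 0.4, -0.3]
grip_width: 0.0023
```

```bash
cat > st.py <<'E'
from h import *
o=sensors.get_obs();u=np.array([-.421,.907]);w=np.array([.907,.421]);d=o["tool_pos"][:2]-[.5387,.0836]
print(o["tool_pos"].round(4),o["tool_rot"].round(1),"r",(d@u*1000).round(1),"w",(d@w*1000).round(1),"z",(o["tool_pos"][2]*1000).round(1),"q",o["qpos"].round(0),"F",o["force"].round(1),o["grip_width"], "Fr",(o["force"][:2]@u).round(1))
E
python3 st.py
```

```text
[0.5131 0.1367 0.3274] [-179.9   29.9  114.8] r 58.9 w -0.9 z 327.4 q [ 22.   9. -65.  93.  36.  93. -20.] F [ 1.3  0.4 -0.3] 0.002349106511829301 Fr -0.2
```

Request:
carry_out(
  plan=[
    {"fingers":1,"dx":0.37,"dy":0.03,"dz":0.53,"rx":0,"ry":0,"rz":0},
    {"fingers":1,"dx":0.37,"dy":0,"dz":0.53,"rx":0,"ry":0,"rz":0},
    {"fingers":1,"dx":0.37,"dy":0,"dz":0.53,"rx":0,"ry":0,"rz":0},
    {"fingers":1,"dx":0.37,"dy":0,"dz":0.52,"rx":0,"ry":0,"rz":0},
    {"fingers":1,"dx":0,"dy":0,"dz":0,"rx":0,"ry":0,"rz":0},
    {"fingers":1,"dx":0,"dy":0,"dz":0,"rx":0,"ry":0,"rz":0},
  ],
)

```text
time_s: 20.55
tool_pos: [0.5108, 0.1446, 0.2509]
tool_rot: [180.0, 30.0, 114.9]
force: [0.3, 0.7, 0.3]
grip_width: 0.0005
```

```bash
python3 st.py; python3 - <<'E'
from h import *
c=imaging.read_camera("scene");cv2.imwrite("pics/f.png",cv2.resize(c["color"][135:265,190:320,::-1],(0,0),fx=4,fy=4,interpolation=cv2.INTER_CUBIC))
E
```

```text
[0.5108 0.1446 0.2509] [180.   30.  114.9] r 67.1 w 0.4 z 250.9 q [ 19.  13. -64. 100.  39.  88. -27.] F [0.3 0.7 0.3] 0.0005267267988552672 Fr 0.5
```

View pics/f.png

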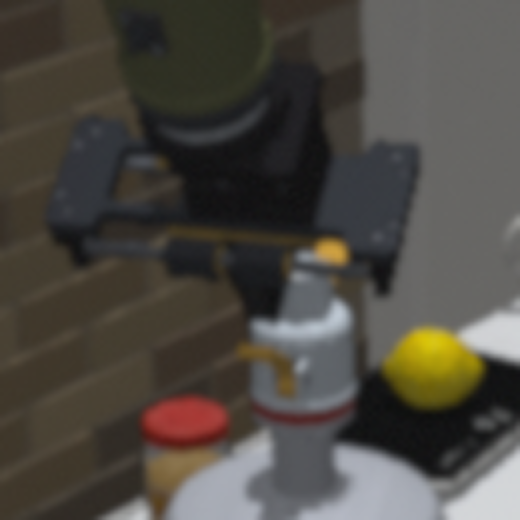

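```bash
python3 - <<'E'
from h import *
c=imaging.read_camera("scene")
k=np.array([.5387,.0836,0]);u=np.array([-.421,.907,0])
for n,r,z in(("tcp",.067,.2509),("outer",.0752,.246),("tip40",.0895,.238),("bosstop",0,.248),("tipshut",.071,.126),("tipother",-.0895,.238)):
    p=proj(c,k+u*r+[0,0,z]);print(n,p.round(1),((p-[190,135])*4).round(0))
E
```

```text
tcp [256.2 211.4] [265. 306.]
outer [255.2 214.8] [261. 319.]
tip40 [253.6 220.7] [254. 343.]
bosstop [264.  201.1] [296. 264.]
tipshut [257.3 260.7] [269. 503.]
tipother [273.6 190.9] [334. 223.]
```

Request:
carry_out(
  plan=[
    {"fingers":1,"dx":0.13,"dy":0,"dz":0.31,"rx":0,"ry":0,"rz":0},
    {"fingers":1,"dx":0.3,"dy":0,"dz":0.03,"rx":0,"ry":0,"rz":0},
    {"fingers":1,"dx":0.26,"dy":0,"dz":0.065,"rx":0,"ry":0,"rz":0},
    {"fingers":1,"dx":0.36,"dy":0,"dz":0.16,"rx":0,"ry":0,"rz":0},
    {"fingers":1,"dx":0,"dy":0,"dz":0,"rx":0,"ry":0,"rz":0},
  ],
)

```text
time_s: 21.28
tool_pos: [0.502, 0.1622, 0.2193]
tool_rot: [-179.9, 29.9, 115.0]
force: [-0.1, -0.6, 0.2]
grip_width: 0.0
```

```bash
python3 st.py
```

```text
[0.502  0.1622 0.2193] [-179.9   29.9  115. ] r 86.7 w -0.2 z 219.3 q [ 16.  16. -64. 102.  41.  87. -32.] F [-0.1 -0.6  0.2] 4.384308137590998e-05 Fr -0.5
```

Request:
carry_out(
  plan=[
    {"fingers":1,"dx":0.33,"dy":0,"dz":0.23,"rx":0,"ry":0,"rz":0},
    {"fingers":1,"dx":0.29,"dy":0,"dz":0.3,"rx":0,"ry":0,"rz":0},
    {"fingers":1,"dx":0.22,"dy":0,"dz":0.35,"rx":0,"ry":0,"rz":0},
  ],
)

```text
time_s: 21.65
tool_pos: [0.4997, 0.1679, 0.1843]
tool_rot: [-180.0, 30.2, 114.8]
force: [3.5, -5.8, 4.5]
grip_width: 0.0005
```

```bash
python3 st.py; python3 - <<'E'
from h import *
c=imaging.read_camera("scene");cv2.imwrite("pics/f2.png",cv2.resize(c["color"][135:285,190:320,::-1],(0,0),fx=4,fy=4,interpolation=cv2.INTER_CUBIC))
E
```

```text
[0.4997 0.1679 0.1843] [-180.    30.2  114.8] r 92.9 w 0.1 z 184.3 q [ 13.  18. -63. 104.  43.  85. -36.] F [ 3.5 -5.8  4.5] 0.0005481655782465935 Fr -6.7
```

View pics/f2.png

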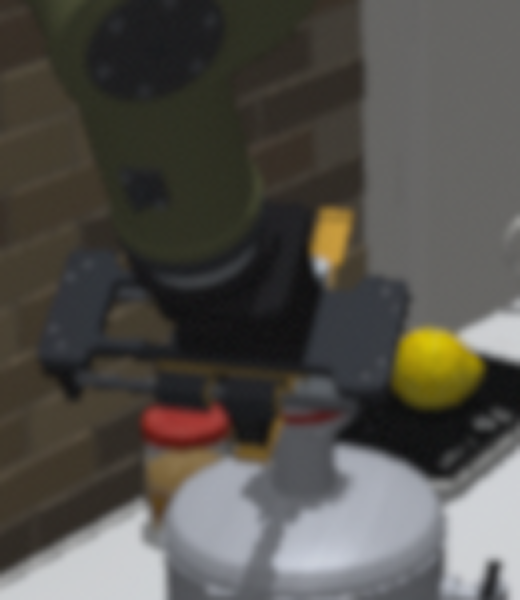

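Request:
carry_out(
  plan=[
    {"fingers":1,"dx":-0.15,"dy":0,"dz":0.15,"rx":0,"ry":0,"rz":0},
    {"fingers":1,"dx":0.1,"dy":0,"dz":0.28,"rx":0,"ry":0,"rz":0},
    {"fingers":1,"dx":0.09,"dy":0,"dz":0.38,"rx":0,"ry":0,"rz":0},
    {"fingers":1,"dx":0,"dy":0,"dz":0,"rx":0,"ry":0,"rz":0},
  ],
)

```text
time_s: 22.2
tool_pos: [0.5034, 0.1592, 0.162]
tool_rot: [-179.9, 29.9, 114.9]
force: [-0.3, 1.6, 0.9]
grip_width: 0.0003
```

```bash
python3 st.py
```

```text
[0.5034 0.1592 0.162 ] [-179.9   29.9  114.9] r 83.4 w -0.1 z 162.0 q [ 14.  20. -62. 105.  45.  83. -37.] F [-0.3  1.6  0.9] 0.0003276524154512445 Fr 1.6
```

Request:
carry_out(
  plan=[
    {"fingers":1,"dx":0.066,"dy":0,"dz":0.235,"rx":0,"ry":0,"rz":0},
    {"fingers":1,"dx":0.013,"dy":0,"dz":0.216,"rx":0,"ry":0,"rz":0},
    {"fingers":1,"dx":0,"dy":0,"dz":0.16,"rx":0,"ry":0,"rz":0},
    {"fingers":1,"dx":0,"dy":0,"dz":0,"rx":0,"ry":0,"rz":0},
  ],
)

```text
time_s: 22.7
tool_pos: [0.5074, 0.153, 0.1475]
tool_rot: [179.9, 30.1, 114.8]
force: [-1.1, 1.3, 8.0]
grip_width: 0.0002
```

```bash
python3 st.py
```

```text
[0.5074 0.153  0.1475] [179.9  30.1 114.8] r 76.1 w 0.8 z 147.5 q [ 14.  21. -61. 106.  46.  82. -38.] F [-1.1  1.3  8. ] 0.0002268748776742935 Fr 1.7
```

Request:
carry_out(
  plan=[
    {"fingers":1,"dx":-0.04,"dy":0,"dz":0.15,"rx":0,"ry":0,"rz":0},
    {"fingers":1,"dx":-0.02,"dy":0,"dz":0.08,"rx":0,"ry":0,"rz":0},
    {"fingers":1,"dx":0,"dy":0,"dz":0,"rx":0,"ry":0,"rz":0},
    {"fingers":1,"dx":0,"dy":0,"dz":0,"rx":0,"ry":0,"rz":0},
  ],
)

```text
time_s: 23.2
tool_pos: [0.5094, 0.1492, 0.1425]
tool_rot: [179.8, 30.0, 114.9]
force: [-3.1, 2.2, 9.3]
grip_width: 0.0005
```

```bash
python3 st.py
```

```text
[0.5094 0.1492 0.1425] [179.8  30.  114.9] r 71.9 w 1.0 z 142.5 q [ 14.  21. -61. 107.  46.  81. -38.] F [-3.1  2.2  9.3] 0.0005469025163084158 Fr 3.3
```

Request:
carry_out(
  plan=[
    {"fingers":1,"dx":-0.02,"dy":0,"dz":0.08,"rx":0,"ry":0,"rz":0},
    {"fingers":1,"dx":0,"dy":0,"dz":0,"rx":0,"ry":0,"rz":0},
    {"fingers":1,"dx":0,"dy":0,"dz":0,"rx":0,"ry":0,"rz":0},
  ],
)

```text
time_s: 23.58
tool_pos: [0.51, 0.148, 0.1408]
tool_rot: [179.8, 30.0, 114.9]
force: [-3.5, 4.2, 10.4]
grip_width: 0.0001
```

```bash
python3 st.py
```

```text
[0.51   0.148  0.1408] [179.8  30.  114.9] r 70.5 w 1.1 z 140.8 q [ 14.  21. -61. 107.  46.  81. -38.] F [-3.5  4.2 10.4] 0.00013164100553420037 Fr 5.3
```

Request:
carry_out(
  plan=[
    {"fingers":1,"dx":-0.03,"dy":0,"dz":0.08,"rx":0,"ry":0,"rz":0},
    {"fingers":1,"dx":0,"dy":0,"dz":0,"rx":0,"ry":0,"rz":0},
    {"fingers":1,"dx":0,"dy":0,"dz":0,"rx":0,"ry":0,"rz":0},
  ],
)

```text
time_s: 23.95
tool_pos: [0.5107, 0.1467, 0.1392]
tool_rot: [179.8, 30.0, 114.9]
force: [-3.8, 5.9, 11.0]
grip_width: 0.0005
```

```bash
python3 st.py
```

```text
[0.5107 0.1467 0.1392] [179.8  30.  114.9] r 69.0 w 1.2 z 139.2 q [ 14.  21. -61. 107.  46.  81. -38.] F [-3.8  5.9 11. ] 0.0005420272813952381 Fr 6.9
```

Request:
carry_out(
  plan=[
    {"fingers":1,"dx":-0.03,"dy":0,"dz":0.08,"rx":0,"ry":0,"rz":0},
    {"fingers":1,"dx":0,"dy":0,"dz":0,"rx":0,"ry":0,"rz":0},
    {"fingers":1,"dx":0,"dy":0,"dz":0,"rx":0,"ry":0,"rz":0},
  ],
)

```text
time_s: 24.32
tool_pos: [0.5116, 0.1454, 0.1378]
tool_rot: [179.8, 30.0, 114.9]
force: [-4.2, 5.0, 11.1]
grip_width: 0.0003
```

```bash
python3 st.py;  python3 - <<'E'
from h import *
c=imaging.read_camera("scene");cv2.imwrite("pics/f3.png",cv2.resize(c["color"][135:285,190:320,::-1],(0,0),fx=4,fy=4,interpolation=cv2.INTER_CUBIC))
E
```

```text
[0.5116 0.1454 0.1378] [179.8  30.  114.9] r 67.5 w 1.4 z 137.8 q [ 14.  21. -61. 107.  47.  81. -38.] F [-4.2  5.  11.1] 0.0003200450195443075 Fr 6.3
```

View pics/f3.png

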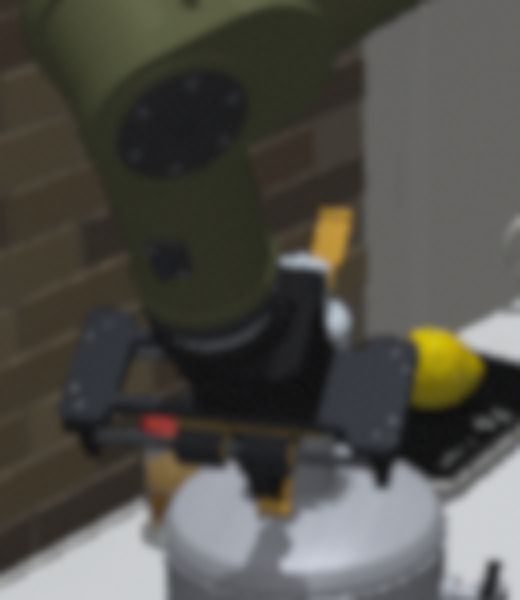

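```bash
python3 - <<'E'
from h import *
c=imaging.read_camera("scene")
im=c["color"][225:275,230:290,::-1]
im=cv2.convertScaleAbs(cv2.resize(im,(0,0),fx=11,fy=11,interpolation=cv2.INTER_CUBIC),alpha=1.6)
k=np.array([.5387,.0836,0]);u=np.array([-.421,.907,0]);w=np.array([.907,.421,0])
for n,r,ww,z,col in(("tcp",.0675,.0014,.1378,(0,0,255)),("inner",.0593,.0014,.1425,(0,255,0)),("tipshut",.071,0,.126,(255,0,0)),("padL",.066,.01,.141,(255,255,0)),("padR",.066,-.01,.141,(255,255,0))):
    p=(proj(c,k+u*r+w*ww+[0,0,z])-[230,225]+.5)*11; cv2.circle(im,tuple(int(v) for v in p),3,col,-1)
cv2.imwrite("pics/f4.png",im)
E
```

```text
(no output)
```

View pics/f4.png

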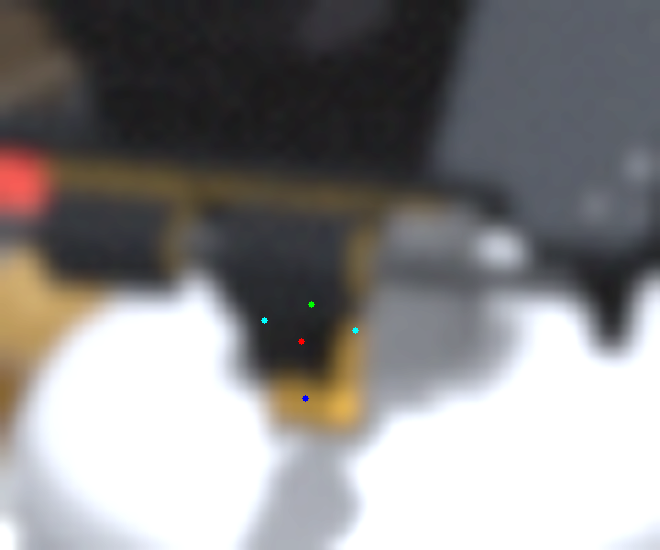

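Request:
carry_out(
  plan=[
    {"fingers":1,"dx":0.06,"dy":0,"dz":-0.3,"rx":0,"ry":0,"rz":0},
    {"fingers":1,"dx":0,"dy":-0.14,"dz":0,"rx":0,"ry":0,"rz":0},
    {"fingers":1,"dx":-0.06,"dy":0,"dz":0.3,"rx":0,"ry":0,"rz":0},
    {"fingers":1,"dx":0,"dy":0,"dz":0,"rx":0,"ry":0,"rz":0},
    {"fingers":1,"dx":-0.03,"dy":0,"dz":0.05,"rx":0,"ry":0,"rz":0},
    {"fingers":1,"dx":0,"dy":0,"dz":0,"rx":0,"ry":0,"rz":0},
  ],
)

```text
time_s: 25.18
tool_pos: [0.5074, 0.1422, 0.1365]
tool_rot: [179.9, 29.9, 115.0]
force: [-7.9, 7.0, 13.7]
grip_width: 0.0007
```

```bash
python3 st.py
```

```text
[0.5074 0.1422 0.1365] [179.9  29.9 115. ] r 66.3 w -3.7 z 136.5 q [ 15.  20. -61. 108.  46.  80. -38.] F [-7.9  7.  13.7] 0.0007017468375416943 Fr 9.6
```

Request:
carry_out(
  plan=[
    {"fingers":1,"dx":-0.06,"dy":0,"dz":0.06,"rx":0,"ry":0,"rz":0},
    {"fingers":1,"dx":0,"dy":0,"dz":0,"rx":0,"ry":0,"rz":0},
    {"fingers":1,"dx":0,"dy":0,"dz":0,"rx":0,"ry":0,"rz":0},
  ],
)

```text
time_s: 25.55
tool_pos: [0.5078, 0.1419, 0.1362]
tool_rot: [179.9, 29.8, 115.0]
force: [-11.2, 10.4, 17.2]
grip_width: 0.0005
```

```bash
python3 st.py
```

```text
[0.5078 0.1419 0.1362] [179.9  29.8 115. ] r 65.9 w -3.5 z 136.2 q [ 15.  20. -61. 108.  46.  80. -37.] F [-11.2  10.4  17.2] 0.0005403659995999882 Fr 14.2
```

Request:
carry_out(
  plan=[
    {"fingers":1,"dx":-0.03,"dy":0,"dz":0.04,"rx":0,"ry":0,"rz":0},
    {"fingers":1,"dx":0,"dy":0,"dz":0,"rx":0,"ry":0,"rz":0},
    {"fingers":1,"dx":0,"dy":0,"dz":0,"rx":0,"ry":0,"rz":0},
  ],
)

```text
time_s: 25.92
tool_pos: [0.508, 0.1417, 0.1359]
tool_rot: [179.8, 29.8, 115.1]
force: [-13.8, 12.0, 20.1]
grip_width: 0.0006
```

```bash
python3 st.py
```

```text
[0.508  0.1417 0.1359] [179.8  29.8 115.1] r 65.6 w -3.4 z 135.9 q [ 15.  20. -61. 108.  46.  80. -37.] F [-13.8  12.   20.1] 0.0005611731323029562 Fr 16.7
```

Request:
carry_out(
  plan=[
    {"fingers":1,"dx":0.1,"dy":0,"dz":-0.3,"rx":0,"ry":0,"rz":0},
    {"fingers":1,"dx":0,"dy":0,"dz":-1,"rx":0,"ry":0,"rz":0},
    {"fingers":1,"dx":-0.5,"dy":0,"dz":-1,"rx":0,"ry":0,"rz":0},
    {"fingers":1,"dx":-0.5,"dy":0,"dz":-1,"rx":0,"ry":0,"rz":0},
    {"fingers":1,"dx":-0.6,"dy":0,"dz":-1,"rx":0,"ry":0,"rz":0},
    {"fingers":1,"dx":-0.6,"dy":0,"dz":-1,"rx":0,"ry":0,"rz":0},
    {"fingers":1,"dx":-0.6,"dy":0,"dz":-1,"rx":0,"ry":0,"rz":0},
    {"fingers":1,"dx":0,"dy":0,"dz":0,"rx":0,"ry":0,"rz":0},
  ],
)

```text
time_s: 26.92
tool_pos: [0.5004, 0.1578, 0.3398]
tool_rot: [179.8, 30.1, 114.6]
force: [0.6, 0.8, 0.6]
grip_width: 0.0006
```

```bash
python3 st.py;  python3 - <<'E'
from h import *
c=imaging.read_camera("scene");cv2.imwrite("pics/g1.png",cv2.resize(c["color"][155:275,210:330,::-1],(0,0),fx=5,fy=5,interpolation=cv2.INTER_CUBIC))
c=imaging.read_camera("top");cv2.imwrite("pics/g2.png",cv2.resize(c["color"][160:260,210:330,::-1],(0,0),fx=5,fy=5,interpolation=cv2.INTER_CUBIC))
E
```

```text
[0.5004 0.1578 0.3398] [179.8  30.1 114.6] r 83.4 w -3.5 z 339.8 q [ 20.   9. -66.  92.  36.  96. -22.] F [0.6 0.8 0.6] 0.000554029984274207 Fr 0.4
```

View pics/g1.png

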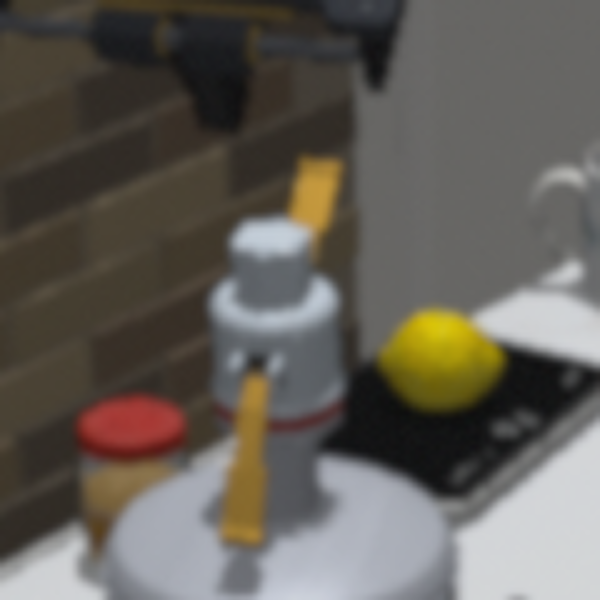

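View pics/g2.png

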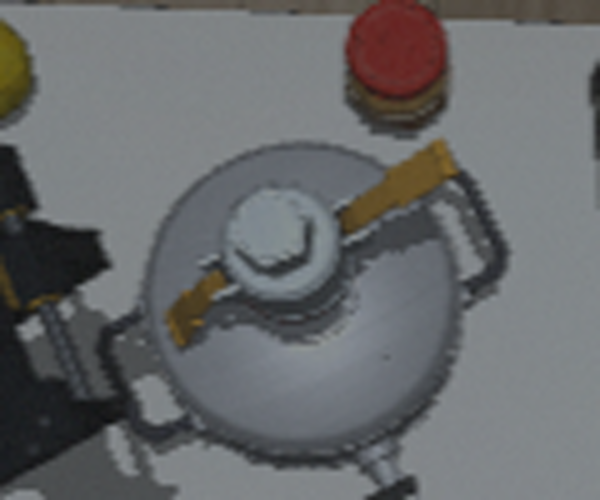

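```bash
python3 - <<'E'
from h import *
t=imaging.read_camera("top");s=imaging.read_camera("scene")
hs=cv2.cvtColor(t["color"],cv2.COLOR_RGB2HSV).astype(int)
b=onz(t,210+270/5-.5,160+230/5-.5,.246);print("boss",b)
for (x0,x1,y0,y1),zs in (((277,303,186,208),(.20,.24)),((240,258,212,232),(.125,.15))):
    m=(hs[y0:y1,x0:x1,0]>10)&(hs[y0:y1,x0:x1,0]<28)&(hs[y0:y1,x0:x1,1]>110)
    p=(np.argwhere(m)[:,::-1]+[x0,y0]);print(len(p),p.mean(0))
e=onz(t,210+449/5-.5,160+160/5-.5,.24);print("open tip",e,e-b,np.degrees(np.arctan2(*(e-b)[[1,0]])))
# shut tip: centre of rolled end in both views
P,g=tri(t,(210+180/5-.5,160+332/5-.5),s,(210+243/5-.5,155+537/5-.5));print("shut tip",P,g,np.linalg.norm((P-b)[:2]),np.degrees(np.arctan2(*(P-b)[[1,0]])))
E
```

```text
boss [0.53655806 0.08631187 0.246     ]
152 [290.05921053 196.57236842]
67 [248.05970149 221.10447761]
open tip [0.57607318 0.00158636 0.24      ] [ 0.03951512 -0.08472551 -0.006     ] -64.99613290385476
shut tip [0.50967981 0.1426583  0.11997922] 0.002058046193711279 0.06242884158901439 115.5019672614589
```

Request:
carry_out(
  plan=[
    {"fingers":1,"dx":-0.87,"dy":0.08,"dz":0.5,"rx":0,"ry":0,"rz":0},
    {"fingers":1,"dx":-0.87,"dy":0,"dz":0.5,"rx":0,"ry":0,"rz":0},
    {"fingers":1,"dx":-0.87,"dy":0,"dz":0.5,"rx":0,"ry":0,"rz":0},
    {"fingers":1,"dx":-0.87,"dy":0,"dz":0.5,"rx":0,"ry":0,"rz":0},
    {"fingers":1,"dx":-0.87,"dy":0,"dz":0.5,"rx":0,"ry":0,"rz":0},
    {"fingers":1,"dx":0,"dy":0,"dz":0,"rx":0,"ry":1,"rz":0},
    {"fingers":1,"dx":0,"dy":0,"dz":0,"rx":0,"ry":1,"rz":0},
    {"fingers":1,"dx":0,"dy":0,"dz":0,"rx":0,"ry":1,"rz":0},
    {"fingers":1,"dx":0,"dy":0,"dz":0,"rx":0,"ry":0,"rz":0},
  ],
)

```text
time_s: 28.25
tool_pos: [0.5658, 0.017, 0.3361]
tool_rot: [-179.8, -0.1, 114.3]
force: [-0.3, -0.0, -0.6]
grip_width: 0.0005
```

```bash
python3 st.py
```

```text
[0.5658 0.017  0.3361] [-1.798e+02 -1.000e-01  1.143e+02] r -71.8 w -3.4 z 336.1 q [ 44.  13. -57.  83.  11.  90.  12.] F [-0.3 -0.  -0.6] 0.00048691071110063813 Fr 0.1
```

Request:
carry_out(
  plan=[
    {"fingers":1,"dx":0,"dy":0,"dz":0,"rx":0,"ry":1,"rz":0},
    {"fingers":1,"dx":0,"dy":0,"dz":0,"rx":0,"ry":1,"rz":0},
    {"fingers":1,"dx":0,"dy":0,"dz":0,"rx":0,"ry":1,"rz":0},
    {"fingers":1,"dx":0,"dy":0,"dz":0,"rx":0,"ry":0,"rz":0},
  ],
)

```text
time_s: 28.75
tool_pos: [0.5651, 0.0196, 0.3341]
tool_rot: [-179.6, -30.1, 114.4]
force: [-0.8, -0.5, 0.1]
grip_width: 0.0003
```

```bash
python3 st.py
```

```text
[0.5651 0.0196 0.3341] [-179.6  -30.1  114.4] r -69.2 w -3.1 z 334.1 q [ 49.  28. -56.  74.  -5. 100.  18.] F [-0.8 -0.5  0.1] 0.0002630414780907633 Fr -0.1
```

Request:
carry_out(
  plan=[
    {"fingers":1,"dx":-0.32,"dy":0.05,"dz":0.6,"rx":0,"ry":0,"rz":0},
    {"fingers":1,"dx":-0.32,"dy":0,"dz":0.6,"rx":0,"ry":0,"rz":0},
    {"fingers":1,"dx":-0.32,"dy":0,"dz":0.6,"rx":0,"ry":0,"rz":0},
    {"fingers":1,"dx":-0.32,"dy":0,"dz":0.6,"rx":0,"ry":0,"rz":0},
    {"fingers":1,"dx":0,"dy":0,"dz":0,"rx":0,"ry":0,"rz":0},
    {"fingers":1,"dx":0,"dy":0,"dz":0,"rx":0,"ry":0,"rz":0},
  ],
)

```text
time_s: 29.5
tool_pos: [0.5654, 0.026, 0.2572]
tool_rot: [180.0, -30.0, 114.9]
force: [0.0, 0.4, 0.4]
grip_width: 0.0006
```

```bash
python3 st.py;  python3 - <<'E'
from h import *
c=imaging.read_camera("scene");cv2.imwrite("pics/i1.png",cv2.resize(c["color"][135:275,210:330,::-1],(0,0),fx=4,fy=4,interpolation=cv2.INTER_CUBIC))
c=imaging.read_camera("top");cv2.imwrite("pics/i2.png",cv2.resize(c["color"][160:260,210:350,::-1],(0,0),fx=5,fy=5,interpolation=cv2.INTER_CUBIC))
E
```

```text
[0.5654 0.026  0.2572] [180.  -30.  114.9] r -63.4 w -0.0 z 257.2 q [ 50.  30. -56.  82.  -4.  92.  20.] F [0.  0.4 0.4] 0.0005715751092995837 Fr 0.3
```

View pics/i1.png

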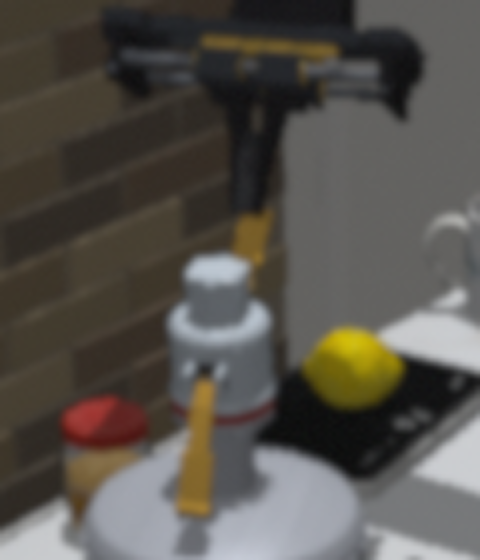

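View pics/i2.png

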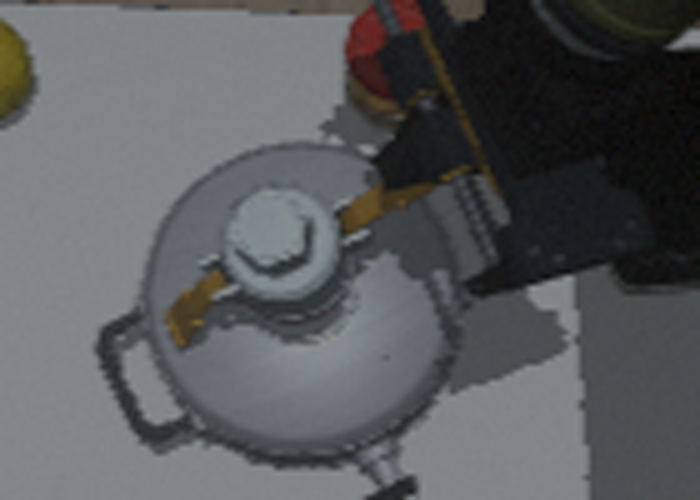

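Request:
carry_out(
  plan=[
    {"fingers":1,"dx":0,"dy":-0.12,"dz":0,"rx":0,"ry":0,"rz":0},
    {"fingers":1,"dx":-0.31,"dy":0,"dz":0.43,"rx":0,"ry":0,"rz":0},
    {"fingers":1,"dx":-0.29,"dy":0,"dz":0.035,"rx":0,"ry":0,"rz":0},
    {"fingers":1,"dx":-0.25,"dy":0,"dz":0.07,"rx":0,"ry":0,"rz":0},
    {"fingers":1,"dx":-0.34,"dy":0,"dz":0.16,"rx":0,"ry":0,"rz":0},
    {"fingers":1,"dx":-0.31,"dy":0,"dz":0.24,"rx":0,"ry":0,"rz":0},
  ],
)

```text
time_s: 30.35
tool_pos: [0.5726, 0.0015, 0.2093]
tool_rot: [180.0, -30.0, 114.9]
force: [-0.7, 1.8, 3.2]
grip_width: 0.0004
```

```bash
python3 st.py
```

```text
[0.5726 0.0015 0.2093] [180.  -30.  114.9] r -88.8 w -3.8 z 209.3 q [ 50.  33. -54.  83.  -2.  89.  23.] F [-0.7  1.8  3.2] 0.0003857155354860124 Fr 1.9
```

Request:
carry_out(
  plan=[
    {"fingers":1,"dx":-0.256,"dy":0,"dz":0.31,"rx":0,"ry":0,"rz":0},
    {"fingers":1,"dx":-0.18,"dy":0,"dz":0.35,"rx":0,"ry":0,"rz":0},
    {"fingers":1,"dx":-0.1,"dy":0,"dz":0.37,"rx":0,"ry":0,"rz":0},
  ],
)

```text
time_s: 30.72
tool_pos: [0.5722, 0.0024, 0.1743]
tool_rot: [180.0, -29.9, 114.8]
force: [0.9, -0.6, 4.3]
grip_width: 0.0005
```

```bash
python3 st.py
```

```text
[0.5722 0.0024 0.1743] [180.  -29.9 114.8] r -87.8 w -3.8 z 174.3 q [ 50.  34. -53.  85.  -0.  85.  23.] F [ 0.9 -0.6  4.3] 0.0005043525978989918 Fr -0.9
```

Following well; continue.

Request:
carry_out(
  plan=[
    {"fingers":1,"dx":-0.075,"dy":0,"dz":0.4,"rx":0,"ry":0,"rz":0},
    {"fingers":1,"dx":-0.06,"dy":0,"dz":0.24,"rx":0,"ry":0,"rz":0},
    {"fingers":1,"dx":-0.01,"dy":0,"dz":0.22,"rx":0,"ry":0,"rz":0},
    {"fingers":1,"dx":0,"dy":0,"dz":0.16,"rx":0,"ry":0,"rz":0},
    {"fingers":1,"dx":0,"dy":0,"dz":0,"rx":0,"ry":0,"rz":0},
  ],
)

```text
time_s: 31.35
tool_pos: [0.5677, 0.0129, 0.147]
tool_rot: [179.9, -29.9, 114.8]
force: [0.1, -2.5, 7.8]
grip_width: 0.0002
```

```bash
python3 st.py
```

```text
[0.5677 0.0129 0.147 ] [179.9 -29.9 114.8] r -76.3 w -3.5 z 147.0 q [ 49.  35. -53.  88.  -0.  82.  23.] F [ 0.1 -2.5  7.8] 0.00017592727754459233 Fr -2.3
```

Request:
carry_out(
  plan=[
    {"fingers":1,"dx":0.04,"dy":0,"dz":0.16,"rx":0,"ry":0,"rz":0},
    {"fingers":1,"dx":0.03,"dy":0,"dz":0.15,"rx":0,"ry":0,"rz":0},
    {"fingers":1,"dx":0,"dy":0,"dz":0,"rx":0,"ry":0,"rz":0},
  ],
)

```text
time_s: 31.72
tool_pos: [0.5663, 0.0166, 0.1412]
tool_rot: [179.8, -29.7, 114.8]
force: [1.5, -7.5, 14.1]
grip_width: 0.0006
```

```bash
python3 st.py
```

```text
[0.5663 0.0166 0.1412] [179.8 -29.7 114.8] r -72.4 w -3.2 z 141.2 q [ 49.  35. -53.  89.  -0.  81.  23.] F [ 1.5 -7.5 14.1] 0.0006053230349871202 Fr -7.4
```

Request:
carry_out(
  plan=[
    {"fingers":1,"dx":0.03,"dy":0,"dz":0.06,"rx":0,"ry":0,"rz":0},
    {"fingers":1,"dx":0,"dy":0,"dz":0,"rx":0,"ry":0,"rz":0},
    {"fingers":1,"dx":0,"dy":0,"dz":0,"rx":0,"ry":0,"rz":0},
  ],
)

```text
time_s: 32.1
tool_pos: [0.5663, 0.0169, 0.1409]
tool_rot: [179.8, -29.6, 114.7]
force: [0.8, -11.1, 20.0]
grip_width: 0.0004
```

```bash
python3 st.py
```

```text
[0.5663 0.0169 0.1409] [179.8 -29.6 114.7] r -72.1 w -3.0 z 140.9 q [ 49.  35. -53.  89.  -0.  81.  23.] F [  0.8 -11.1  20. ] 0.0003637973019437349 Fr -10.5
```

Request:
carry_out(
  plan=[
    {"fingers":1,"dx":0.03,"dy":0,"dz":0.06,"rx":0,"ry":0,"rz":0},
    {"fingers":1,"dx":0,"dy":0,"dz":0,"rx":0,"ry":0,"rz":0},
    {"fingers":1,"dx":0,"dy":0,"dz":0,"rx":0,"ry":0,"rz":0},
  ],
)

```text
time_s: 32.48
tool_pos: [0.5663, 0.0173, 0.1404]
tool_rot: [179.8, -29.5, 114.7]
force: [1.2, -13.3, 23.1]
grip_width: 0.0005
```

```bash
python3 st.py
```

```text
[0.5663 0.0173 0.1404] [179.8 -29.5 114.7] r -71.7 w -2.8 z 140.4 q [ 49.  35. -53.  89.  -0.  81.  23.] F [  1.2 -13.3  23.1] 0.00046231096801631707 Fr -12.6
```

Request:
carry_out(
  plan=[
    {"fingers":1,"dx":0.03,"dy":0,"dz":0.05,"rx":0,"ry":0,"rz":0},
    {"fingers":1,"dx":0,"dy":0,"dz":0,"rx":0,"ry":0,"rz":0},
    {"fingers":1,"dx":0,"dy":0,"dz":0,"rx":0,"ry":0,"rz":0},
  ],
)

```text
time_s: 32.85
tool_pos: [0.5663, 0.0176, 0.1401]
tool_rot: [179.7, -29.5, 114.6]
force: [1.8, -16.8, 27.6]
grip_width: 0.0006
```

```bash
python3 st.py;  python3 - <<'E'
from h import *
c=imaging.read_camera("scene");cv2.imwrite("pics/j1.png",cv2.resize(c["color"][155:275,210:330,::-1],(0,0),fx=5,fy=5,interpolation=cv2.INTER_CUBIC))
c=imaging.read_camera("top");cv2.imwrite("pics/j2.png",cv2.resize(c["color"][160:260,210:350,::-1],(0,0),fx=5,fy=5,interpolation=cv2.INTER_CUBIC))
E
```

```text
[0.5663 0.0176 0.1401] [179.7 -29.5 114.6] r -71.5 w -2.7 z 140.1 q [ 49.  35. -53.  89.  -0.  81.  23.] F [  1.8 -16.8  27.6] 0.0005607572489801179 Fr -16.0
```

View pics/j1.png

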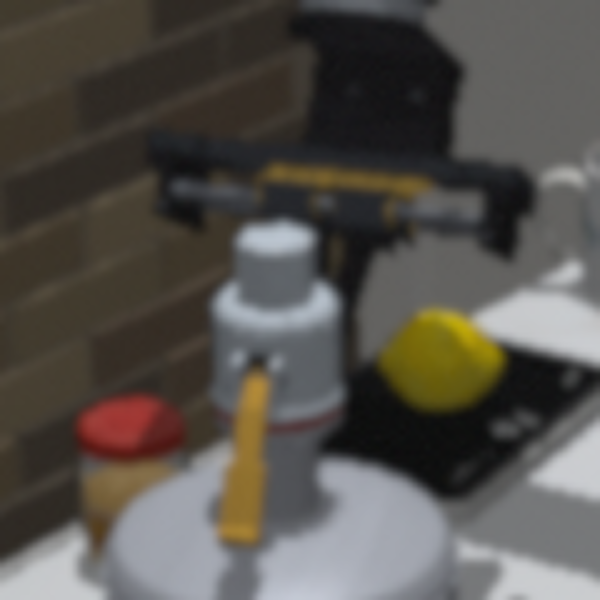

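View pics/j2.png

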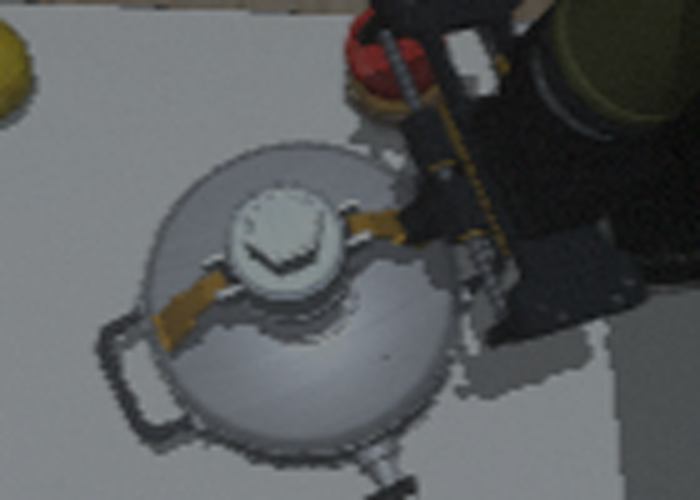

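Request:
carry_out(
  plan=[
    {"fingers":1,"dx":-0.1,"dy":0,"dz":-0.4,"rx":0,"ry":0,"rz":0},
    {"fingers":1,"dx":0,"dy":0,"dz":-1,"rx":0,"ry":0,"rz":0},
    {"fingers":1,"dx":0.5,"dy":0,"dz":-1,"rx":0,"ry":0,"rz":0},
    {"fingers":1,"dx":0.4,"dy":0,"dz":-1,"rx":0,"ry":0,"rz":0},
    {"fingers":1,"dx":0.4,"dy":0,"dz":-1,"rx":0,"ry":0,"rz":0},
    {"fingers":1,"dx":0.4,"dy":0,"dz":-1,"rx":0,"ry":0,"rz":0},
    {"fingers":1,"dx":0.4,"dy":0,"dz":-1,"rx":0,"ry":0,"rz":0},
    {"fingers":1,"dx":0,"dy":0,"dz":0,"rx":0,"ry":0,"rz":0},
  ],
)

```text
time_s: 33.95
tool_pos: [0.5814, -0.0159, 0.3337]
tool_rot: [179.9, -29.9, 114.9]
force: [-1.3, 0.1, -0.5]
grip_width: 0.0007
```

```bash
python3 st.py;  python3 - <<'E'
from h import *
c=imaging.read_camera("scene");cv2.imwrite("pics/k1.png",cv2.resize(c["color"][165:275,210:320,::-1],(0,0),fx=5.4,fy=5.4,interpolation=cv2.INTER_CUBIC))
c=imaging.read_camera("top");cv2.imwrite("pics/k2.png",cv2.resize(c["color"][160:260,210:350,::-1],(0,0),fx=5,fy=5,interpolation=cv2.INTER_CUBIC))
E
```

```text
[ 0.5814 -0.0159  0.3337] [179.9 -29.9 114.9] r -108.2 w -3.1 z 333.7 q [ 49.  31. -55.  71.  -3. 102.  20.] F [-1.3  0.1 -0.5] 0.0006971325816220999 Fr 0.6
```

View pics/k1.png

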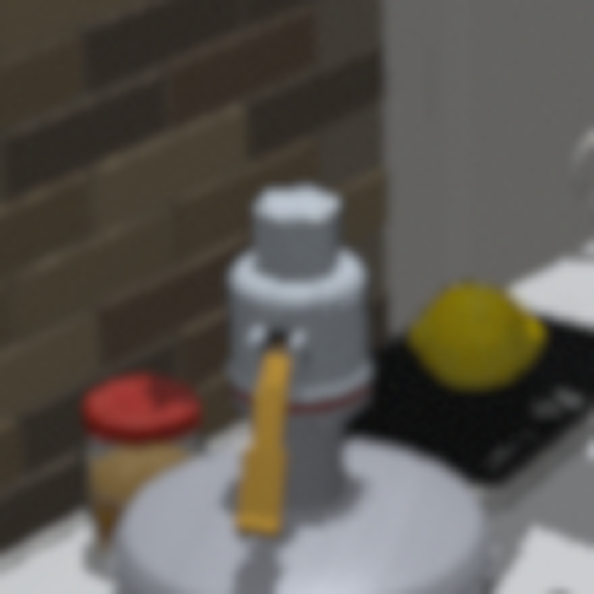

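View pics/k2.png

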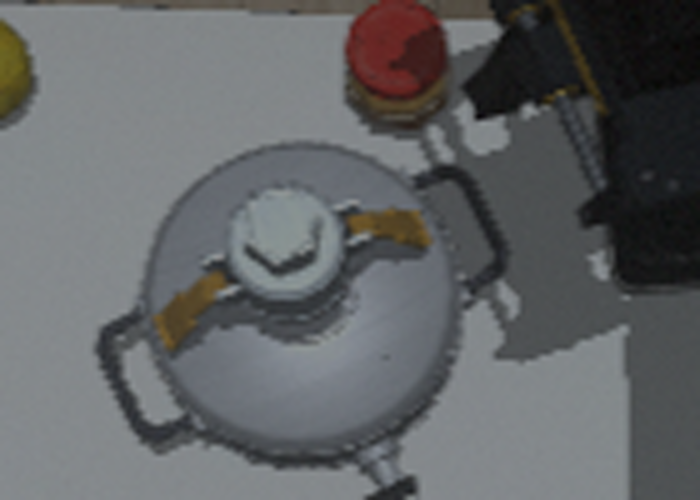

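```bash
python3 - <<'E'
from h import *
t=imaging.read_camera("top");s=imaging.read_camera("scene")
k=np.array([.5382,.0825,0]);u=np.array([-.421,.907,0])
pt=lambda p:((p-[210,160]+.5)*5).round(0); ps=lambda p:((p-[210,165]+.5)*5.4).round(0)
for a in (0,.1,.2,.3):
  # tip at shut (39,-64) rel hinge rotated up by a
  ca,sa=np.cos(a),np.sin(a); v=np.array([39*ca+64*sa,-64*ca+39*sa])/1000
  for sg in(1,-1):
    P=k+sg*u*(.032+v[0])+[0,0,.165+.024+v[1]]
    print(a,sg,v,"top",pt(proj(t,P)),"scene",ps(proj(s,P)))
print("boss top",pt(proj(t,k+[0,0,.247])),ps(proj(s,k+[0,0,.247])))
for n,tp,sp in (("tip+",(165,340),(260,525)),("boss",(275,225),(298,205))):
    print(n,tri(t,np.array(tp)/5+[210,160]-.5,s,np.array(sp)/5.4+[210,165]-.5))
E
```

```text
0 1 [ 0.039 -0.064] top [170. 331.] scene [260. 521.]
0 -1 [ 0.039 -0.064] top [417. 229.] scene [342. 379.]
0.1 1 [ 0.0451945  -0.05978676] top [158. 334.] scene [256. 519.]
0.1 -1 [ 0.0451945  -0.05978676] top [428. 223.] scene [346. 365.]
0.2 1 [ 0.05093743 -0.05497616] top [146. 336.] scene [252. 516.]
0.2 -1 [ 0.05093743 -0.05497616] top [438. 217.] scene [348. 351.]
0.3 1 [ 0.05617142 -0.04961625] top [136. 338.] scene [249. 511.]
0.3 -1 [ 0.05617142 -0.04961625] top [447. 211.] scene [351. 336.]
boss top [278. 226.] [297. 199.]
tip+ (array([0.5043484 , 0.14983317, 0.12533316]), np.float64(0.002640662852375677))
boss (array([0.53837532, 0.08345091, 0.24479102]), np.float64(0.0023839240470990924))
```

Request:
carry_out(
  plan=[
    {"fingers":1,"dx":0.91,"dy":0,"dz":0.53,"rx":0,"ry":0,"rz":0},
    {"fingers":1,"dx":0.91,"dy":0,"dz":0.53,"rx":0,"ry":0,"rz":0},
    {"fingers":1,"dx":0.91,"dy":0,"dz":0.53,"rx":0,"ry":0,"rz":0},
    {"fingers":1,"dx":0.91,"dy":0,"dz":0.53,"rx":0,"ry":0,"rz":0},
    {"fingers":1,"dx":0.91,"dy":0,"dz":0.53,"rx":0,"ry":0,"rz":0},
    {"fingers":1,"dx":0.91,"dy":0,"dz":0.53,"rx":0,"ry":0,"rz":0},
    {"fingers":1,"dx":0,"dy":0,"dz":0,"rx":0,"ry":-1,"rz":0},
    {"fingers":1,"dx":0,"dy":0,"dz":0,"rx":0,"ry":-1,"rz":0},
    {"fingers":1,"dx":0,"dy":0,"dz":0,"rx":0,"ry":-1,"rz":0},
    {"fingers":1,"dx":0,"dy":0,"dz":0,"rx":0,"ry":-1,"rz":0},
    {"fingers":1,"dx":0,"dy":0,"dz":0,"rx":0,"ry":-1,"rz":0},
    {"fingers":1,"dx":0,"dy":0,"dz":0,"rx":0,"ry":-1,"rz":0},
  ],
)

```text
time_s: 35.65
tool_pos: [0.5005, 0.1565, 0.3327]
tool_rot: [179.8, 30.4, 114.8]
force: [0.0, -0.3, -0.2]
grip_width: 0.0006
```

```bash
python3 st.py
```

```text
[0.5005 0.1565 0.3327] [179.8  30.4 114.8] r 82.2 w -3.9 z 332.7 q [ 20.  10. -67.  93.  37.  95. -23.] F [ 0.  -0.3 -0.2] 0.0006355344853514347 Fr -0.3
```

Request:
carry_out(
  plan=[
    {"fingers":1,"dx":0.51,"dy":0,"dz":0.86,"rx":0,"ry":0,"rz":0},
    {"fingers":1,"dx":0.51,"dy":0,"dz":0.86,"rx":0,"ry":0,"rz":0},
    {"fingers":1,"dx":0.51,"dy":0,"dz":0.86,"rx":0,"ry":0,"rz":0},
    {"fingers":1,"dx":0.51,"dy":0,"dz":0.86,"rx":0,"ry":0,"rz":0},
    {"fingers":1,"dx":0.51,"dy":0,"dz":0.86,"rx":0,"ry":0,"rz":0},
    {"fingers":1,"dx":0.51,"dy":0,"dz":0.86,"rx":0,"ry":0,"rz":0},
    {"fingers":1,"dx":0,"dy":0,"dz":0,"rx":0,"ry":0,"rz":0},
    {"fingers":1,"dx":0,"dy":0,"dz":0,"rx":0,"ry":0,"rz":0},
  ],
)

```text
time_s: 36.65
tool_pos: [0.5001, 0.1584, 0.1528]
tool_rot: [180.0, 30.0, 114.9]
force: [-0.2, 0.5, 0.0]
grip_width: 0.0006
```

```bash
python3 st.py
```

```text
[0.5001 0.1584 0.1528] [180.   30.  114.9] r 84.1 w -3.5 z 152.8 q [ 14.  20. -63. 106.  45.  83. -38.] F [-0.2  0.5  0. ] 0.0005779457022691967 Fr 0.5
```

Request:
carry_out(
  plan=[
    {"fingers":1,"dx":-0.08,"dy":0,"dz":0.15,"rx":0,"ry":0,"rz":0},
    {"fingers":1,"dx":-0.08,"dy":0,"dz":0.15,"rx":0,"ry":0,"rz":0},
    {"fingers":1,"dx":0,"dy":0,"dz":0,"rx":0,"ry":0,"rz":0},
  ],
)

```text
time_s: 37.02
tool_pos: [0.5039, 0.1493, 0.1468]
tool_rot: [180.0, 30.0, 114.8]
force: [0.2, 0.2, 0.9]
grip_width: 0.0004
```

```bash
python3 st.py
```

```text
[0.5039 0.1493 0.1468] [180.   30.  114.8] r 74.2 w -3.9 z 146.8 q [ 15.  20. -63. 107.  46.  82. -38.] F [0.2 0.2 0.9] 0.00044581264975397894 Fr 0.1
```

Request:
carry_out(
  plan=[
    {"fingers":1,"dx":-0.03,"dy":0,"dz":0.1,"rx":0,"ry":0,"rz":0},
    {"fingers":1,"dx":0,"dy":0,"dz":0,"rx":0,"ry":0,"rz":0},
    {"fingers":1,"dx":0,"dy":0,"dz":0,"rx":0,"ry":0,"rz":0},
  ],
)

```text
time_s: 37.4
tool_pos: [0.5045, 0.1481, 0.1445]
tool_rot: [-180.0, 30.0, 114.9]
force: [-0.1, 0.1, 0.6]
grip_width: 0.0004
```

```bash
python3 st.py
```

```text
[0.5045 0.1481 0.1445] [-180.    30.   114.9] r 72.9 w -3.8 z 144.5 q [ 15.  20. -63. 107.  46.  82. -38.] F [-0.1  0.1  0.6] 0.00041195753965228424 Fr 0.2
```

Request:
carry_out(
  plan=[
    {"fingers":1,"dx":-0.03,"dy":0,"dz":0.08,"rx":0,"ry":0,"rz":0},
    {"fingers":1,"dx":0,"dy":0,"dz":0,"rx":0,"ry":0,"rz":0},
    {"fingers":1,"dx":0,"dy":0,"dz":0,"rx":0,"ry":0,"rz":0},
  ],
)

```text
time_s: 37.78
tool_pos: [0.5054, 0.1464, 0.1429]
tool_rot: [180.0, 30.0, 114.9]
force: [-0.4, 0.6, 1.4]
grip_width: 0.0004
```

```bash
python3 st.py
```

```text
[0.5054 0.1464 0.1429] [180.   30.  114.9] r 71.0 w -3.7 z 142.9 q [ 15.  21. -62. 107.  46.  81. -38.] F [-0.4  0.6  1.4] 0.00038953591803386875 Fr 0.7
```

Request:
carry_out(
  plan=[
    {"fingers":1,"dx":-0.03,"dy":0,"dz":0.08,"rx":0,"ry":0,"rz":0},
    {"fingers":1,"dx":0,"dy":0,"dz":0,"rx":0,"ry":0,"rz":0},
    {"fingers":1,"dx":0,"dy":0,"dz":0,"rx":0,"ry":0,"rz":0},
  ],
)

```text
time_s: 38.15
tool_pos: [0.5062, 0.1454, 0.1417]
tool_rot: [179.9, 30.0, 114.9]
force: [-2.4, 3.9, 5.6]
grip_width: 0.0006
```

```bash
python3 st.py
```

```text
[0.5062 0.1454 0.1417] [179.9  30.  114.9] r 69.7 w -3.5 z 141.7 q [ 15.  21. -62. 107.  46.  81. -38.] F [-2.4  3.9  5.6] 0.0006049196305747636 Fr 4.5
```

Request:
carry_out(
  plan=[
    {"fingers":1,"dx":-0.03,"dy":0,"dz":0.08,"rx":0,"ry":0,"rz":0},
    {"fingers":1,"dx":0,"dy":0,"dz":0,"rx":0,"ry":0,"rz":0},
    {"fingers":1,"dx":0,"dy":0,"dz":0,"rx":0,"ry":0,"rz":0},
  ],
)

```text
time_s: 38.52
tool_pos: [0.5066, 0.145, 0.141]
tool_rot: [179.9, 29.9, 115.0]
force: [-7.1, 6.2, 11.1]
grip_width: 0.0002
```

```bash
python3 st.py
```

```text
[0.5066 0.145  0.141 ] [179.9  29.9 115. ] r 69.2 w -3.2 z 141.0 q [ 15.  21. -62. 107.  46.  81. -38.] F [-7.1  6.2 11.1] 0.00015354965689587445 Fr 8.6
```

Request:
carry_out(
  plan=[
    {"fingers":1,"dx":-0.03,"dy":0,"dz":0.08,"rx":0,"ry":0,"rz":0},
    {"fingers":1,"dx":0,"dy":0,"dz":0,"rx":0,"ry":0,"rz":0},
    {"fingers":1,"dx":0,"dy":0,"dz":0,"rx":0,"ry":0,"rz":0},
  ],
)

```text
time_s: 38.9
tool_pos: [0.5072, 0.1446, 0.1403]
tool_rot: [179.8, 29.9, 115.0]
force: [-9.8, 8.7, 16.6]
grip_width: 0.0005
```

```bash
python3 st.py
```

```text
[0.5072 0.1446 0.1403] [179.8  29.9 115. ] r 68.6 w -2.9 z 140.3 q [ 15.  21. -62. 108.  46.  81. -38.] F [-9.8  8.7 16.6] 0.0004716423774917419 Fr 12.0
```

Request:
carry_out(
  plan=[
    {"fingers":1,"dx":-0.03,"dy":0,"dz":0.08,"rx":0,"ry":0,"rz":0},
    {"fingers":1,"dx":0,"dy":0,"dz":0,"rx":0,"ry":0,"rz":0},
    {"fingers":1,"dx":0,"dy":0,"dz":0,"rx":0,"ry":0,"rz":0},
  ],
)

```text
time_s: 39.28
tool_pos: [0.5078, 0.1442, 0.1394]
tool_rot: [179.8, 29.9, 115.0]
force: [-11.0, 11.4, 21.6]
grip_width: 0.0006
```

```bash
python3 st.py
```

```text
[0.5078 0.1442 0.1394] [179.8  29.9 115. ] r 68.0 w -2.5 z 139.4 q [ 15.  21. -62. 108.  46.  81. -38.] F [-11.   11.4  21.6] 0.0005738889549195853 Fr 15.0
```

Request:
carry_out(
  plan=[
    {"fingers":1,"dx":0.2,"dy":0,"dz":-0.5,"rx":0,"ry":0,"rz":0},
    {"fingers":1,"dx":0,"dy":0,"dz":-1,"rx":0,"ry":0,"rz":0},
    {"fingers":1,"dx":-0.3,"dy":0,"dz":-1,"rx":0,"ry":0,"rz":0},
    {"fingers":1,"dx":-0.3,"dy":0,"dz":-1,"rx":0,"ry":0,"rz":0},
    {"fingers":1,"dx":-0.3,"dy":0,"dz":-1,"rx":0,"ry":0,"rz":0},
    {"fingers":1,"dx":-0.3,"dy":0,"dz":-1,"rx":0,"ry":0,"rz":0},
    {"fingers":1,"dx":-0.3,"dy":0,"dz":-1,"rx":0,"ry":0,"rz":0},
    {"fingers":1,"dx":0,"dy":0,"dz":0,"rx":0,"ry":0,"rz":0},
  ],
)

```text
time_s: 40.28
tool_pos: [0.4825, 0.1974, 0.3263]
tool_rot: [179.8, 30.0, 114.8]
force: [-0.5, -0.0, 0.2]
grip_width: 0.0005
```

```bash
python3 st.py;  python3 - <<'E'
from h import *
c=imaging.read_camera("scene");cv2.imwrite("pics/l0.png",c["color"][:,:,::-1]);cv2.imwrite("pics/l1.png",cv2.resize(c["color"][165:275,210:320,::-1],(0,0),fx=5.4,fy=5.4,interpolation=cv2.INTER_CUBIC))
c=imaging.read_camera("top");cv2.imwrite("pics/l2.png",cv2.resize(c["color"][160:260,210:350,::-1],(0,0),fx=5,fy=5,interpolation=cv2.INTER_CUBIC))
E
```

```text
[0.4825 0.1974 0.3263] [179.8  30.  114.8] r 126.9 w -3.0 z 326.3 q [ 15.  13. -68.  92.  38.  98. -29.] F [-0.5 -0.   0.2] 0.0004993324170758145 Fr 0.2
```

View pics/l1.png

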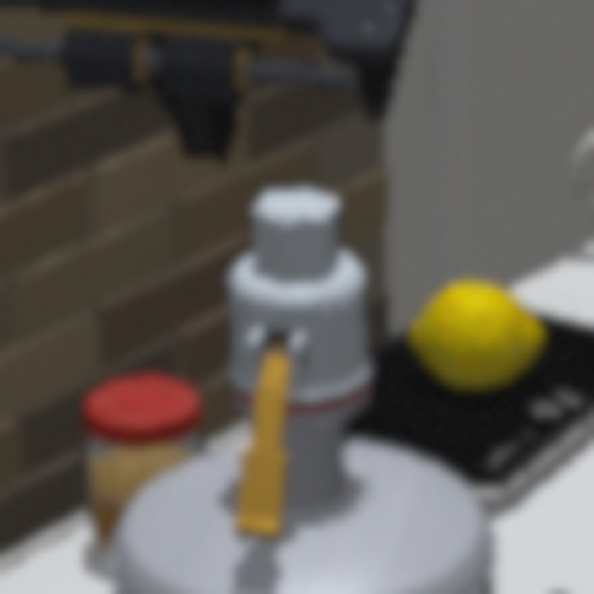

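View pics/l2.png

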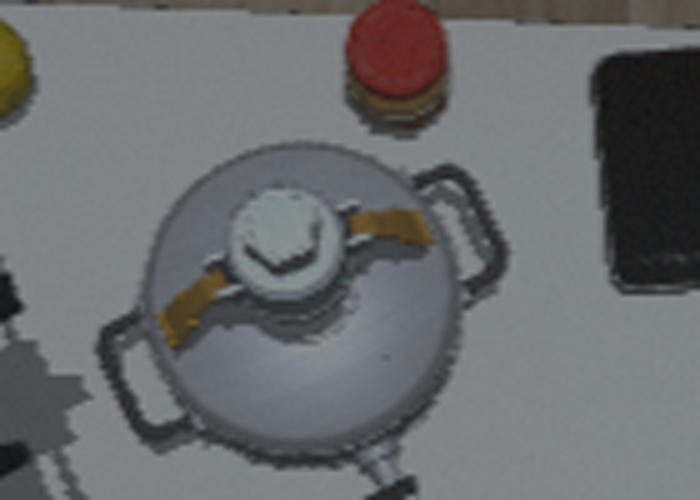

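Request:
carry_out(
  plan=[
    {"fingers":1,"dx":-1,"dy":0,"dz":0.58,"rx":0,"ry":0,"rz":0},
    {"fingers":1,"dx":-1,"dy":0,"dz":0.58,"rx":0,"ry":0,"rz":0},
    {"fingers":1,"dx":-1,"dy":0,"dz":0.58,"rx":0,"ry":0,"rz":0},
    {"fingers":1,"dx":-1,"dy":0,"dz":0.58,"rx":0,"ry":0,"rz":0},
    {"fingers":1,"dx":-1,"dy":0,"dz":0.58,"rx":0,"ry":0,"rz":0},
    {"fingers":1,"dx":-1,"dy":0,"dz":0.58,"rx":0,"ry":1,"rz":0},
    {"fingers":1,"dx":0,"dy":0,"dz":0,"rx":0,"ry":1,"rz":0},
    {"fingers":1,"dx":0,"dy":0,"dz":0,"rx":0,"ry":1,"rz":0},
    {"fingers":1,"dx":0,"dy":0,"dz":0,"rx":0,"ry":1,"rz":0},
    {"fingers":1,"dx":0,"dy":0,"dz":0,"rx":0,"ry":1,"rz":0},
    {"fingers":1,"dx":0,"dy":0,"dz":0,"rx":0,"ry":1,"rz":0},
    {"fingers":1,"dx":0,"dy":0,"dz":0,"rx":0,"ry":0,"rz":0},
  ],
)

```text
time_s: 41.88
tool_pos: [0.5698, 0.0026, 0.3192]
tool_rot: [-179.6, -30.2, 114.2]
force: [-0.2, 0.5, -0.4]
grip_width: 0.0003
```

```bash
python3 st.py
```

```text
[0.5698 0.0026 0.3192] [-179.6  -30.2  114.2] r -86.6 w -5.9 z 319.2 q [ 51.  30. -58.  74.  -3.  99.  18.] F [-0.2  0.5 -0.4] 0.0003133480549452188 Fr 0.6
```

Request:
carry_out(
  plan=[
    {"fingers":1,"dx":-0.44,"dy":0.09,"dz":0.83,"rx":0,"ry":0,"rz":0},
    {"fingers":1,"dx":-0.44,"dy":0,"dz":0.83,"rx":0,"ry":0,"rz":0},
    {"fingers":1,"dx":-0.44,"dy":0,"dz":0.83,"rx":0,"ry":0,"rz":0},
    {"fingers":1,"dx":-0.44,"dy":0,"dz":0.83,"rx":0,"ry":0,"rz":0},
    {"fingers":1,"dx":-0.44,"dy":0,"dz":0.83,"rx":0,"ry":0,"rz":0},
    {"fingers":1,"dx":-0.44,"dy":0,"dz":0.83,"rx":0,"ry":0,"rz":0},
    {"fingers":1,"dx":0,"dy":0,"dz":0,"rx":0,"ry":0,"rz":0},
    {"fingers":1,"dx":0,"dy":0,"dz":0,"rx":0,"ry":0,"rz":0},
  ],
)

```text
time_s: 42.88
tool_pos: [0.5695, 0.0157, 0.1569]
tool_rot: [179.9, -29.9, 115.0]
force: [0.1, 0.5, 0.1]
grip_width: 0.0002
```

```bash
python3 st.py
```

```text
[0.5695 0.0157 0.1569] [179.9 -29.9 115. ] r -74.5 w -0.6 z 156.9 q [ 50.  35. -55.  87.   1.  83.  22.] F [0.1 0.5 0.1] 0.00018685086060364197 Fr 0.4
```

Request:
carry_out(
  plan=[
    {"fingers":1,"dx":-0.18,"dy":-0.08,"dz":0.3,"rx":0,"ry":0,"rz":0},
    {"fingers":1,"dx":0,"dy":0,"dz":0,"rx":0,"ry":0,"rz":0},
    {"fingers":1,"dx":0,"dy":0,"dz":0,"rx":0,"ry":0,"rz":0},
  ],
)

```text
time_s: 43.25
tool_pos: [0.5674, 0.0134, 0.145]
tool_rot: [180.0, -30.0, 114.9]
force: [0.2, 0.1, 0.4]
grip_width: 0.0002
```

```bash
python3 st.py
```

```text
[0.5674 0.0134 0.145 ] [180.  -30.  114.9] r -75.7 w -3.5 z 145.0 q [ 50.  36. -55.  88.   1.  82.  22.] F [0.2 0.1 0.4] 0.00022247563726261304 Fr 0.1
```

Request:
carry_out(
  plan=[
    {"fingers":1,"dx":0.03,"dy":0,"dz":0.1,"rx":0,"ry":0,"rz":0},
    {"fingers":1,"dx":0,"dy":0,"dz":0,"rx":0,"ry":0,"rz":0},
    {"fingers":1,"dx":0,"dy":0,"dz":0,"rx":0,"ry":0,"rz":0},
  ],
)

```text
time_s: 43.62
tool_pos: [0.5666, 0.0156, 0.1429]
tool_rot: [180.0, -30.0, 114.9]
force: [0.9, -0.5, 1.1]
grip_width: 0.0004
```

```bash
python3 st.py
```

```text
[0.5666 0.0156 0.1429] [180.  -30.  114.9] r -73.4 w -3.3 z 142.9 q [ 50.  36. -55.  88.   1.  82.  22.] F [ 0.9 -0.5  1.1] 0.00041238155855687216 Fr -0.8
```

Request:
carry_out(
  plan=[
    {"fingers":1,"dx":0.03,"dy":0,"dz":0.08,"rx":0,"ry":0,"rz":0},
    {"fingers":1,"dx":0,"dy":0,"dz":0,"rx":0,"ry":0,"rz":0},
    {"fingers":1,"dx":0,"dy":0,"dz":0,"rx":0,"ry":0,"rz":0},
  ],
)

```text
time_s: 44.0
tool_pos: [0.5666, 0.0161, 0.1422]
tool_rot: [179.9, -29.9, 114.8]
force: [0.7, -4.9, 7.7]
grip_width: 0.0007
```

```bash
python3 st.py
```

```text
[0.5666 0.0161 0.1422] [179.9 -29.9 114.8] r -72.9 w -3.1 z 142.2 q [ 50.  36. -55.  89.   1.  81.  22.] F [ 0.7 -4.9  7.7] 0.0007016736761770614 Fr -4.8
```

Request:
carry_out(
  plan=[
    {"fingers":1,"dx":0.06,"dy":0,"dz":0.14,"rx":0,"ry":0,"rz":0},
    {"fingers":1,"dx":0,"dy":0,"dz":0,"rx":0,"ry":0,"rz":0},
    {"fingers":1,"dx":0,"dy":0,"dz":0,"rx":0,"ry":0,"rz":0},
  ],
)

```text
time_s: 44.38
tool_pos: [0.5666, 0.0171, 0.1411]
tool_rot: [179.8, -29.7, 114.7]
force: [-0.1, -11.0, 16.4]
grip_width: 0.0004
```

```bash
python3 st.py
```

```text
[0.5666 0.0171 0.1411] [179.8 -29.7 114.7] r -72.1 w -2.7 z 141.1 q [ 50.  36. -55.  89.   1.  81.  22.] F [ -0.1 -11.   16.4] 0.0004348516828287495 Fr -9.9
```

Request:
carry_out(
  plan=[
    {"fingers":1,"dx":0,"dy":0,"dz":-0.5,"rx":0,"ry":0,"rz":0},
    {"fingers":1,"dx":0,"dy":0,"dz":-1,"rx":0,"ry":0,"rz":0},
    {"fingers":1,"dx":0.3,"dy":0,"dz":-1,"rx":0,"ry":0,"rz":0},
    {"fingers":1,"dx":0.3,"dy":0,"dz":-1,"rx":0,"ry":0,"rz":0},
    {"fingers":1,"dx":0.3,"dy":0,"dz":-1,"rx":0,"ry":0,"rz":0},
    {"fingers":1,"dx":0.3,"dy":0,"dz":-1,"rx":0,"ry":0,"rz":0},
    {"fingers":1,"dx":0,"dy":0,"dz":-1,"rx":0,"ry":0,"rz":0},
    {"fingers":1,"dx":0,"dy":0,"dz":0,"rx":0,"ry":0,"rz":0},
  ],
)

```text
time_s: 45.38
tool_pos: [0.5927, -0.0396, 0.3265]
tool_rot: [179.9, -29.9, 114.9]
force: [-0.4, 0.5, -0.7]
grip_width: 0.0004
```

```bash
python3 st.py;  python3 - <<'E'
from h import *
s=imaging.read_camera("scene");cv2.imwrite("pics/m0.png",s["color"][:,:,::-1]);cv2.imwrite("pics/m1.png",cv2.resize(s["color"][165:275,210:320,::-1],(0,0),fx=5.4,fy=5.4,interpolation=cv2.INTER_CUBIC))
t=imaging.read_camera("top");cv2.imwrite("pics/m2.png",cv2.resize(t["color"][160:260,210:350,::-1],(0,0),fx=5,fy=5,interpolation=cv2.INTER_CUBIC));cv2.imwrite("pics/m3.png",t["color"][:,:,::-1])
def st(im,off):
    hs=cv2.cvtColor(im,cv2.COLOR_BGR2HSV).astype(int); m=(hs[...,0]>10)&(hs[...,0]<28)&(hs[...,1]>110)
    return m
import os
for f in ("k2","l2","m2"):
    m=st(cv2.imread(f"pics/{f}.png"),0); 
    L=np.argwhere(m[250:360,130:250])[:,::-1]+[130,250];R=np.argwhere(m[195:260,340:450])[:,::-1]+[340,195]
    u=np.array([-.907,.421])
    print(f,len(L),L.mean(0).round(1),np.percentile(L@u,98).round(1),"R",len(R),R.mean(0).round(1),np.percentile(R@-u,98).round(1))
E
```

```text
[ 0.5927 -0.0396  0.3265] [179.9 -29.9 114.9] r -134.5 w -2.9 z 326.5 q [ 49.  34. -56.  68.  -1. 103.  20.] F [-0.4  0.5 -0.7] 0.00042269876192436637 Fr 0.6
k2 1943 [186.8 309.5] -6.9 R 1734 [392.4 226. ] 286.8
l2 1925 [188.9 308.2] -10.6 R 1709 [393.5 225.8] 288.5
m2 1847 [188.7 308.1] -10.4 R 1747 [393.5 226. ] 288.3
```

View pics/m2.png

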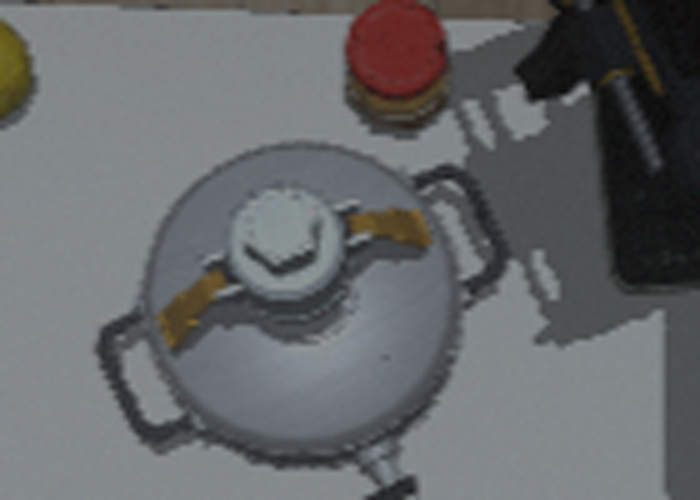

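View pics/m1.png

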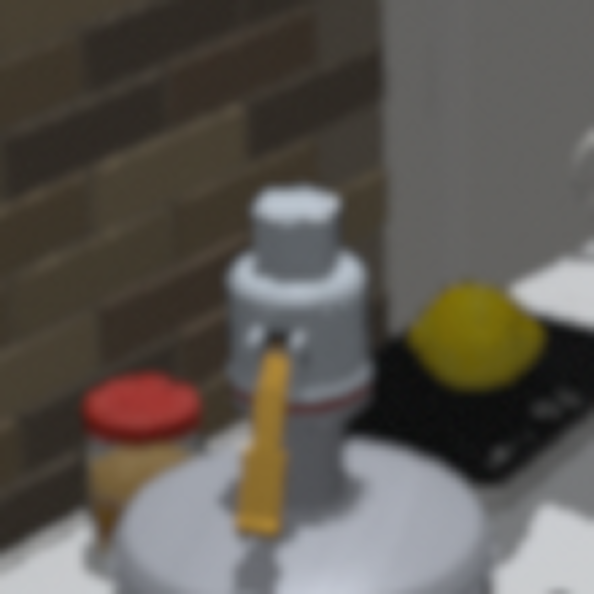

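```bash
python3 - <<'E'
import cv2,numpy as np
a=cv2.imread("pics/top0.png");b=cv2.imread("pics/m3.png")
for n,(x0,x1,y0,y1) in dict(timer=(400,430,230,260),lemon1=(352,380,175,205),lemon2=(195,220,160,188),honey=(278,302,158,188),green=(188,245,305,335),scissors=(392,462,282,336),spoon=(155,180,192,304)).items():
    d=cv2.absdiff(a[y0:y1,x0:x1],b[y0:y1,x0:x1]);print(n,d.mean().round(1),np.percentile(d,95))
from cell import ticket; print(ticket.sign_off())
E
```

```text
timer 31.9 83.0
lemon1 18.3 75.0
lemon2 16.4 22.0
honey 11.9 22.0
green 16.5 23.0
scissors 51.7 86.0
spoon 18.2 23.0
the job is handed in; nothing more can be done
None
```

View pics/m3.png

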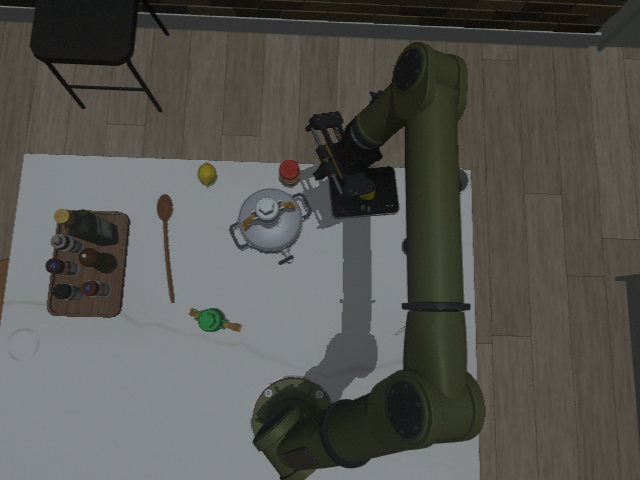

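The drinks canister is closed: the cap is bedded on the washer and, as far as I can tell, both cam levers are fully down. I handed the job in at about 45 s, with the gripper about 0.33 m up and the wrist force near zero. I got no verdict back.

- **Cap:** I took the silver cap by its boss and left the green look-alike alone. The rim met the washer at about z 166 mm. I bedded it with a steady push of about 26 N, counting the cap's weight.
- **Levers:** I pushed each lever down in turn, first the one on the robot's left, then the one on its right, until it stiffened at what felt like its stop. The peak force was about 29 N on the first lever and 32 N on the second.
- **Rocking:** The cap tilted slightly while only one lever was shut, and the first lever's end stood a few millimetres farther out after I shut the second. So I pressed the first one again, then the second. The pictures before and after that last press match to within a pixel, and the cap looks level.
- **Lever check:** Seen from above, both lever ends lie where shut levers should, to about 0.05 rad. That is as fine as the camera could show, so the firm stop felt on each press is the better evidence.
- **Other things on the table:** The wooden spoon, the lemon at the back left, the honey jar and the green look-alike are where they were. The last overhead picture has the arm or its shadow over the timer, scissors, mug and the lemon on the scale, so my picture comparison says nothing about those. I felt no unexpected contact during the moves.

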